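# Right the mug, then hold the inky eraser over it with the tongs

## Task

The red eraser is smeared with ink, so the gripper must never touch it. Stand the toppled aluminium mug upright on the bench and let go of it; then take the green-gripped spring tongs, close them on the eraser, and lift it a few centimetres above the middle of the mug's open mouth, clear of the mug, so that no ink gets on the bench. Finish while still holding it there in the tongs, and leave the other things on the bench where they are.

Things in the scene. Friction and masses are not known exactly. Their poses are not given: they have to be found in the camera images.
- mug_center (a point): mid-axis centre of the aluminium mug: 92 mm long, 60 mm across, wall 3 mm, 0.12 kg. x axis: from closed base to open mouth (level at the start, must point up). Starts lying, axis 30 mm above the bench. Loop handle (8 mm bar, reaching 54 mm from the axis, 10 to 48 mm from the base) rests on the bench, on this frame's +y side 31 degrees below level; the 44 mm by the mouth are free of it.
- tongs_grip (a point): spring tongs lying flat, 193 mm long, 0.08 kg: steel hub at the rear, two steel arms swinging level, green grips and tips. Point midway between the two grips (each 44 mm long, 20 mm high from the bench up), 10 mm above the underside. x: from hub to tips; y: across (the arms close along it); z up. Open, the grips measure 52 mm over their outer faces and the gap between the tips is 59 mm.
- tongs_tip (a point): point midway between the two green tips, 74 mm ahead of tongs_grip, 10 mm above the tongs' underside; same axes. Each tip is 30 mm long (15 mm either side of this point along x), 16 mm high from the underside up, 4 mm thick. With 42 mm over the grips the gap between the tips is 42 mm; with 30 mm over the grips it is 20 mm and the tips are parallel (the grips are parallel at about 38 mm).
- tong_left (a joint): closing angle of each arm (both move together), rad: 0 = open, at rest; 0.12 = 20 mm gap between the tips, closed on the eraser's width; 0.17 = fully closed. A spring opens them: about 4 N on each grip when open, 7 N at 42 mm over the grips, 12 N at 30 mm.
- eraser_center (a point): centre of the red block eraser, 44 mm long (its x axis), 20 mm wide (y), 16 mm high (z), about 20 g, lying flat on the bench. Its long axis points roughly away from the robot.
- pen_case: bystander: glass pen case with a pen in it, 50 x 180 x 28 mm, loose; origin at the centre of its underside
- glue: bystander: white glue bottle with an orange cap, 32 mm across, 85 mm high, loose; origin at the centre of its underside
- notes: bystander: paper note block with a yellow band, 60 x 60 x 30 mm, loose; origin at the centre of its underside
- sharpener: bystander: dark metal pencil sharpener, 40 x 26 x 24 mm, loose; origin at the centre of its underside
- caddy: bystander: blue turntable caddy with pens, 150 mm across, pens up to 160 mm high, fixed to the bench; origin at the centre of its underside
- tin: bystander: tin geometry box with a closed yellow hinged lid, 100 x 200 x 25 mm, knob on the lid's front edge, fixed to the bench; origin at the centre of its underside

How it is judged (in metres and radians):
On the way, in this order (a step that is already met when the one before it is completed fails the run):
1. the mug stands upright on the bench, let go (angle between mug_center's own x axis and vertical below 0.12 rad and height (world z) of mug_center between 0.038 and 0.054 m and contact force between mug and the arm below 0.1 N and contact force between mug and the fingers below 0.1 N and linear speed of mug below 0.03 m/s), for 0.3 s.
2. the eraser is lifted off the bench in the tongs (contact force between eraser and tongs above 0.5 N and contact force between tongs and the fingers above 0.5 N and height (world z) of eraser_center above 0.03 m and contact force between eraser and table below 0.3 N), for 0.2 s.
At the end, for the whole second after the job is handed in: Mug upright on the bench (within 0.12 rad), touched by nothing else; the gripper holds the tongs and the tongs alone hold the eraser at rest, its centre within 30 mm of the mug's axis seen from above and 108 to 250 mm above the bench (rim: 92 mm) (angle between mug_center's own x axis and vertical below 0.12 rad and height (world z) of mug_center between 0.038 and 0.054 m and contact force between eraser and tongs above 0.5 N and contact force between tongs and the fingers above 0.5 N and horizontal distance between eraser_center and mug_center below 0.03 m and height (world z) of eraser_center between 0.108 and 0.25 m and contact force between each of eraser, tongs and mug below 0.1 N and contact force between mug and the arm below 0.1 N and contact force between mug and the fingers below 0.1 N and linear speed of each of eraser, mug below 0.05 m/s); the arm keeps its last pose, push and grip.
It fails at once if the gripper or arm touches the eraser (contact force between eraser and the fingers above 0.3 N or contact force between eraser and the arm above 0.3 N).
It fails at once if a bystander (pen case, glue bottle, note block, sharpener) is shifted more than 25 mm (distance of any of pen_case, glue, notes, sharpener from where it was at the start of the episode above 0.025 m).
It fails at once if the glue bottle is knocked over (angle between glue's own z axis and vertical above 0.5 rad).
It also fails if it takes over 64 s, if anything falls off the work surface, if the arm or the gripper's body presses on something with over 40 N, if the wrist force passes 120 N, or if a joint passes its speed limit or range.

## Robot

A 6-joint arm with a two-finger parallel gripper is mounted at the origin on the work surface. World frame = base frame: x ahead of the robot, y to its left, z up, the work surface at z = 0. Lengths are in mm, angles in rad, forces in N, time in s.
With the tool pointing down it reaches from about 350 to 775 mm from the base axis. Payload 7.3 kg.
Tool frame: the origin (TCP) lies at the very end of the fingers, on their centre line; the grasp point (between the pads) lies 19 mm behind it (pinch_z is the distance from the TCP to the grasp point, in mm); z points along the fingers, y is the direction in which the jaws open and shut (so a half turn about z gives the same grasp; the last joint's range is limited). The gripper opens to 92 mm and grips with 3 to 60 N. Pads are 19 mm wide; open, the fingers measure 130 mm over their backs; the gripper's body (75 mm by 190 mm) begins 47 mm behind the grasp point.
Start: joints at [-1.444, 0.342, 1.524, -0, 1.275, -0.146], TCP at [141.472, -505.599, 226.741] pointing down, gripper open.
Joint ranges: [-2.53, 2.53], [-0.77, 2.02], [0.04, 2.7], [-1, 4.14], [0.28, 2.66], [-3.11, 3.11]. Speed limits (rad/s): [2.57, 2.57, 3.14, 3.14, 3.14, 3.14].

## Interface

Orientations are given as [roll, pitch, yaw] about the fixed x, y, z axes, in that order (R = Rz(yaw) Ry(pitch) Rx(roll)).
In Python, from plant import * gives the robot as it stands.
- The arm moves only by the tool step_arm, never from a script. Its argument "moves" is one flat list of numbers, 7 for each row, row after row: the shift along the tool's x, y, z scaled (see below), then the turn, a rotation vector about the tool's x, y, z scaled (see below), then the closure, from -1 (fully open) to 1 (shut). A call has 1 to 8 rows; each row shifts and turns the pose as measured when the row begins, along the tool's axes as they then stand; what a row does not reach is not made up. The controller multiplies each number of a shift by 2 cm and each number of a turn by 4 degrees. A row lasts 1/12 s, in which the tool goes at most 41.7 mm and 7.16 degrees, less where a joint would pass 70% of its speed; a pose out of reach is approached as far as the arm can. A call with a number of a shift or a turn outside -1 to 1 is refused whole. A call with a gripper value outside its range is refused whole. The fingers move at their own pace and stop on an object; the grip force is fixed at half the most. Time passes only in rows, so rows that do not move let the fingers close. It gives the time, the measured TCP pose, the force and the opening at its end, in the units of the state.
- get_obs(): the state, without advancing time (a new reading comes with each control period).
- capture(name): name is "scene" or "top"; returns the picture (420x560x3 uint8, red, green, blue); there is no depth.
- get_calibration(name): a dict with "mtx" (3x3 intrinsics, pixels), "eye" and "orientation" of the camera in the world. Camera axes: x right, y down, z forward; pixel columns grow to the right and rows downward; lengths in mm; the calibration is good to about 2 mm. A picture is of the moment at which its call begins. get_calibration takes no time and is no camera call.
- close_job(): hands the job in, once; it reports no verdict.
The state is a dict: "time": time; "joint_positions": joint angles; "dq": joint speeds; "tau": joint torques, N m; "tool_pos": TCP position; "tcp_rot": TCP orientation; "contact_force": force on the tool from outside, world axes, zero at the start; "moment": the same for the moment, N m; "grip_width": finger opening in mm.
Only numpy, scipy, OpenCV 4.12 (cv2) and the standard library are available. Lean on these libraries where they do the work, as an engineer would, in place of code of your own. Each camera call takes 0.05 s, during which the arm holds its last target.

## Working session

There is one attempt and no reset: what is moved stays moved. The work goes in short steps, Python scripts to look and compute and a tool call to move; the robot and the scene stay as the last step left them, time stands still between calls to the robot, and variables do not carry over. Pictures are saved under pics/ and viewed, and the job is handed in when it is done.

Besides the shell and the picture viewer there is one more tool, called by a JSON object that holds its "method" and its "body", one argument or row to a line. step_arm: Moves the arm, as the interface text tells. Shifts and turns lie within -1 to 1; 1 stands for 2 cm of shift or 4 degrees of turn. Its arguments: {"type":"object","properties":{"moves":{"type":"array"}},"required":["moves"]}

```bash
ls; mkdir -p pics; python3 - <<'E'
from plant import *
import cv2
for n in("scene","top"):
    cv2.imwrite(f"pics/{n}0.png",capture(n)[:,:,::-1]); print(n,get_calibration(n))
print(get_obs())
E
```

```text
pics
scene {'mtx': array([[418.8401154 ,   0.        , 276.31318012],
       [  0.        , 418.8401154 , 208.96521571],
       [  0.        ,   0.        ,   1.        ]]), 'eye': array([1157.83920974,  706.97811081,  690.44525125]), 'orientation': array([-2.17522707e+00, -2.00314845e-03,  2.47958002e+00])}
top {'mtx': array([[524.76032264,   0.        , 289.63028874],
       [  0.        , 524.76032264, 210.39252374],
       [  0.        ,   0.        ,   1.        ]]), 'eye': array([ 320.66020774,  -31.68950746, 1651.6732512 ]), 'orientation': array([-2.98021531, -0.00662211, -1.55387541])}
{'time': 0.1, 'joint_positions': array([-1.44399331e+00,  3.42643504e-01,  1.52489785e+00, -3.04474843e-05,
        1.27540456e+00, -1.46027769e-01]), 'dq': array([-0.001058  , -0.00131668, -0.00231719,  0.00019332,  0.00066702,
       -0.00096127]), 'tau': array([ 4.05350802e-04, -4.32006776e+01, -2.44692349e+01,  7.17993546e-02,
        5.25965681e-02, -5.92065226e-05]), 'tool_pos': array([ 141.41873844, -505.22561363,  226.12766563]), 'tcp_rot': array([-3.14024956e+00, -1.68105399e-04,  2.72839559e-01]), 'contact_force': array([-0.24929931,  0.52131089, -0.11460682]), 'moment': array([0.0514842 , 0.01472828, 0.00445838]), 'grip_width': 91.52269945316004}
```

View pics/scene0.png

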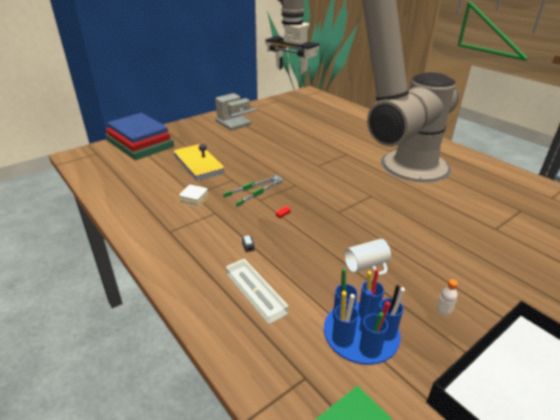

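View pics/top0.png

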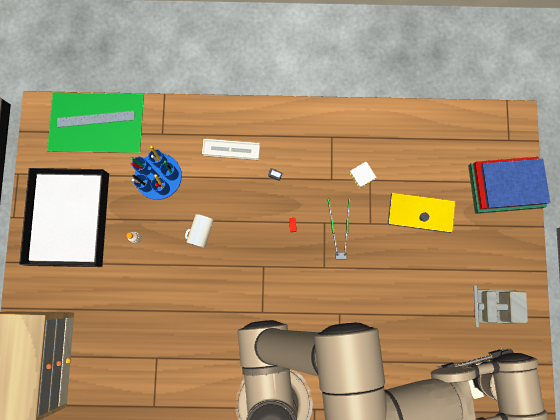

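```bash
cat > h.py <<'E'
import numpy as np, cv2
from scipy.spatial.transform import Rotation as Ro
from plant import *
def ray(n,uv):
    c=get_calibration(n); uv=np.atleast_2d(np.float64(uv))
    p=cv2.undistortPoints(uv.reshape(-1,1,2),c["mtx"],None).reshape(-1,2)
    d=np.c_[p,np.ones(len(p))]@Ro.from_euler('xyz',c["orientation"]).as_matrix().T
    return c["eye"],d
def onz(n,uv,z):
    e,d=ray(n,uv); z=np.broadcast_to(z,len(d)); return e+d*((z-e[2])/d[:,2])[:,None]
def proj(n,P):
    c=get_calibration(n); R=Ro.from_euler('xyz',c["orientation"]).as_matrix()
    q=(np.atleast_2d(P)-c["eye"])@R; q=q@c["mtx"].T; return q[:,:2]/q[:,2:]
E
python3 - <<'E'
from h import *
for n,b in (("top",(175,190,370,275)),("scene",(215,160,405,285))):
    im=cv2.imread(f"pics/{n}0.png"); x0,y0,x1,y1=b
    cv2.imwrite(f"pics/{n}0z.png",cv2.resize(im[y0:y1,x0:x1],None,fx=4,fy=4,interpolation=cv2.INTER_CUBIC))
    hsv=cv2.cvtColor(im,cv2.COLOR_BGR2HSV)
    H,S,V=cv2.split(hsv)
    for name,m in (("red",((H<5)|(H>174))&(S>180)&(V>120)),("green",(H>45)&(H<80)&(S>120)&(V>40)),("white",(S<50)&(V>110))):
        k,l,st,ce=cv2.connectedComponentsWithStats(m.astype(np.uint8))
        for i in range(1,k):
            x,y,w,h,a=st[i]
            if a>6 and b[0]-5<ce[i][0]<b[2]+5 and b[1]-5<ce[i][1]<b[3]+5:
                cnt=cv2.findContours((l==i).astype(np.uint8),0,2)[0][0]
                print(n,name,st[i],ce[i].round(1),[np.round(t,1) for t in cv2.minAreaRect(cnt)])
E
```

```text
top red [289 218   7  14  84] [292.2 224.4] [array([292. , 224.5]), array([13.,  6.]), np.float64(90.0)]
top green [328 199   3   9  14] [328.7 202.9] [array([328.7, 203. ]), array([8.2, 1.4]), np.float64(81.9)]
top green [348 198   2   9  13] [348.7 202.8] [array([348.5, 202. ]), array([8., 1.]), np.float64(90.0)]
top green [331 219   3  14  25] [332.2 225.6] [array([332.2, 225.5]), array([13. ,  1.7]), np.float64(82.9)]
top green [346 219   3  14  21] [347.2 224.2] [array([347. , 225.5]), array([13.,  2.]), np.float64(90.0)]
top white [185 215  28  33 584] [199.  230.6] [array([197.9, 229.8]), array([22. , 30.6]), np.float64(17.7)]
top white [346 232   1   8   8] [346.  235.5] [array([346. , 235.5]), array([7., 0.]), np.float64(-90.0)]
top white [336 246  10  13  62] [341.  254.9] [array([340.5, 252. ]), array([12.,  9.]), np.float64(90.0)]
scene red [276 207  14  10  93] [282.7 211.5] [array([282.9, 211.4]), array([ 7. , 13.9]), np.float64(59.0)]
scene red [372 270   6  22  44] [374.4 281.1] [array([374.6, 280.4]), array([ 2.3, 21.4]), np.float64(12.1)]
scene green [244 183   8   
[... 1031 characters left out ...]
rray([ 2.1, 10.2]), np.float64(66.8)]
scene white [244 195   9   6  20] [247.4 197.7] [array([248. , 197.5]), array([2.2, 9.3]), np.float64(66.8)]
scene white [243 235  10  10  74] [247.7 239.7] [array([247.8, 239.8]), array([9.5, 7.9]), np.float64(71.6)]
scene white [ 345  239   46   36 1136] [368.  255.6] [array([367.5, 256.5]), array([35., 45.]), np.float64(90.0)]
scene white [346 283  12   8  16] [352.2 285.9] [array([352.1, 285.6]), array([13. ,  2.1]), np.float64(32.5)]
scene white [378 282   7  10  13] [381.9 285.7] [array([381.9, 285.9]), array([10.8,  2.2]), np.float64(56.3)]
scene white [334 285   4   8   8] [335.  288.5] [array([335. , 288.3]), array([1.1, 7.6]), np.float64(23.2)]
```

View pics/top0z.png

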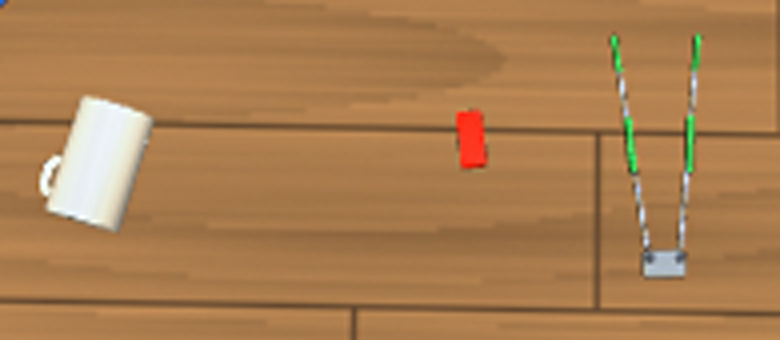

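View pics/scene0z.png

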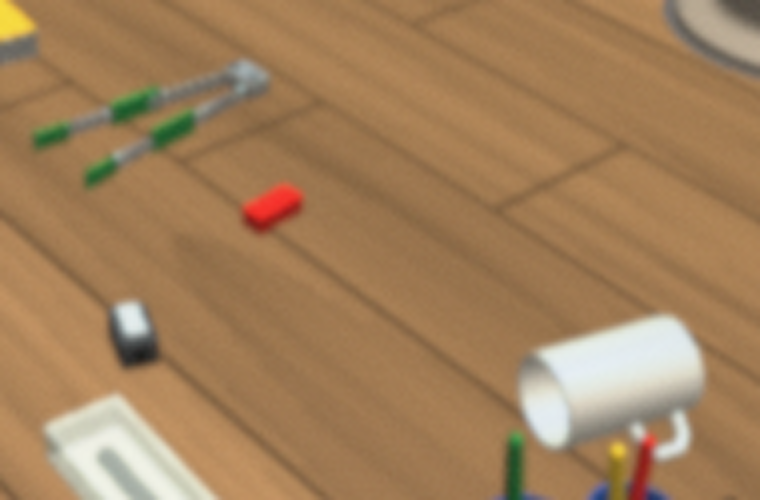

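```bash
python3 - <<'E'
from h import *
z=lambda p:np.array(p)/4+np.array([175,190])-.375
np.set_printoptions(precision=1,suppress=True)
mug=onz("top",z([(85,97),(153,118),(118,232),(46,210)]),30)
print("mug",mug); mo=(mug[0]+mug[1])/2; ba=(mug[2]+mug[3])/2; print(mo,ba,np.linalg.norm(mo-ba),(mo+ba)/2,np.degrees(np.arctan2(*(mo-ba)[[1,0]])), np.linalg.norm(mug[0]-mug[1]))
er=onz("top",z([(457,112),(481,110),(487,165),(462,168)]),16); print("eraser",er,er.mean(0)); d=(er[0]+er[1]-er[2]-er[3])[:2]; print(np.degrees(np.arctan2(d[1],d[0])))
t=onz("top",[(328.7,203),(348.6,202.2)],16);g=onz("top",[(332.2,225.5),(347.2,225.4)],20)
print("tips",t,t.mean(0),"grips",g,g.mean(0)); h=onz("top",z([(664,265)]),15); print("hub",h)
d=t.mean(0)-h[0];print(np.degrees(np.arctan2(d[1],d[0])),np.linalg.norm(d));d=g.mean(0)-h[0];print(np.degrees(np.arctan2(d[1],d[0])))
print("scene er",onz("scene",[(282.7,211.5)],9),"grips",onz("scene",[(247.3,186.1),(257.7,191.9)],10),"tips",onz("scene",[(227.5,193.5),(239.4,202.6)],8))
zs=lambda p:np.array(p)/4+np.array([215,160])-.375
print("mug center scene",onz("scene",zs([(612,383)]),30))
for n,p in (("caddy",(157,175)),("glue",(133,237)),("sharp",(275,174)),("notes",(363,174)),("case",(231,149)),("tin",(422,213))): print(n,onz("top",p,30))
E
```

```text
mug [[568.5 254.7  30. ]
 [552.9 201.   30. ]
 [463.4 224.4  30. ]
 [479.5 280.8  30. ]]
[560.7 227.8  30. ] [471.5 252.6  30. ] 92.61793607887772 [516.1 240.2  30. ] -15.512816385843106 55.940328175962186
eraser [[564.  -36.   16. ]
 [565.9 -54.9  16. ]
 [522.3 -60.3  16. ]
 [519.6 -40.7  16. ]] [543. -48.  16.]
6.530305076566074
tips [[ 613.  -161.3   16. ]
 [ 616.7 -224.4   16. ]] [ 614.9 -192.9   16. ] grips [[ 540.8 -172.3   20. ]
 [ 542.  -219.4   20. ]] [ 541.4 -195.9   20. ]
hub [[ 446.4 -199.4   15. ]]
2.2346591050194284 168.57125230036846
2.1335719563086046
scene er [[543.7 -49.3   9. ]] grips [[ 545.6 -222.9   10. ]
 [ 539.8 -175.8   10. ]] tips [[ 615.6 -227.1    8. ]
 [ 614.7 -163.7    8. ]]
mug center scene [[516.4 241.5  30. ]]
caddy [[690.6 383.1  30. ]]
glue [[492.5 446.   30. ]]
sharp [[700.7  10.3  30. ]]
notes [[ 705.9 -268.5   30. ]]
case [[779.8 152.4  30. ]]
tin [[ 584.  -452.9   30. ]]
```

```bash
cat > to.py <<'E'
# usage: to.py x y z d_yaw_deg tilt_deg : remaining shift (tool axes, units of 2cm) and turn (units of 4deg)
import sys; from h import *
a=list(map(float,sys.argv[1:])); o=get_obs()
Rc=Ro.from_euler('xyz',o["tcp_rot"]); Rt=Ro.from_euler('xyz',[180,0,a[3]],degrees=True)*Ro.from_euler('y',a[4],degrees=True)
np.set_printoptions(precision=2,suppress=True)
print("t",o["time"],"pos",o["tool_pos"],"shift",Rc.inv().apply(np.array(a[:3])-o["tool_pos"])/20,"turn",np.degrees((Rc.inv()*Rt).as_rotvec())/4,"grip",o["grip_width"],"F",o["contact_force"],"q",o["joint_positions"])
E
echo
```

{"method": "step_arm", "body": {
  "moves": [1, -0.7, 0, 0, 0, 0, -1, 1, -0.7, 0, 0, 0, 0, -1, 1, -0.8, 0, 0, 0, 0, -1, 1, -0.8, 0, 0, 0, 0, -1, 1, -0.8, 0, 0, 0, 0, -1, 1, -0.8, 0, 0, 0, 0, -1, 1, -0.8, 0, 0, 0, 0, -1, 1, -0.8, 0, 0, 0, 0, -1]
}}

```text
time: 0.77
tool_pos: [263.1, -338.2, 222.6]
tcp_rot: [-3.134, 0.001, 0.265]
contact_force: [0.2, 0.0, 0.6]
grip_width: 91.8
```

{"method": "step_arm", "body": {
  "moves": [1, -0.8, 0, 0, 0, 0, -1, 1, -0.8, 0, 0, 0, 0, -1, 1, -0.8, 0, 0, 0, 0, -1, 1, -0.9, 0, 0, 0, 0, -1, 1, -0.9, 0, 0, 0, 0, -1, 1, -0.9, 0, 0, 0, 0, -1, 1, -0.9, 0, 0, 0, 0, -1, 1, -0.9, 0, 0, 0, 0, -1]
}}

```text
time: 1.43
tool_pos: [384.7, -152.7, 221.9]
tcp_rot: [-3.13, 0.003, 0.263]
contact_force: [-0.2, -0.3, 0.1]
grip_width: 91.6
```

{"method": "step_arm", "body": {
  "moves": [1, -0.9, 0, 0, 0, 0.5, -1, 1, -0.9, 0, 0, 0, 0.5, -1, 1, -0.9, 0, 0, 0, 0.5, -1, 1, -0.9, 0, 0, 0, 0.5, -1, 1, -0.9, 0, 0, 0, 0.5, -1, 1, -0.9, 0, 0, 0, 0.5, -1, 1, -0.9, 0, 0, 0, 0.5, -1, 1, -0.9, 0, 0, 0, 0.5, -1]
}}

```text
time: 2.1
tool_pos: [525.8, 22.9, 220.7]
tcp_rot: [-3.131, 0.011, -0.027]
contact_force: [-0.6, -0.5, 0.1]
grip_width: 91.8
```

```bash
python3 to.py 614 213 150 -15.5 0
```

```text
t 2.1 pos [525.81  22.93 220.67] shift [ 4.19 -9.58  3.59] turn [-0.13  0.18  3.49] grip 91.84749458371553 F [-0.55 -0.46  0.13] q [-0.11  0.36  1.52  0.01  1.28  1.49]
```

{"method": "step_arm", "body": {
  "moves": [0.7, -1, 0.2, 0, 0, 0.5, -1, 0.7, -1, 0.2, 0, 0, 0.5, -1, 0.7, -1, 0.2, 0, 0, 0.5, -1, 0.6, -1, 0.2, 0, 0, 0.5, -1, 0.6, -1, 0.2, 0, 0, 0.5, -1, 0.5, -1, 0.2, 0, 0, 0.5, -1, 0.5, -1, 0.2, 0, 0, 0.5, -1, 0.5, -1, 0.2, 0, 0, 0.2, -1]
}}

```text
time: 2.77
tool_pos: [649.0, 176.5, 183.5]
tcp_rot: [-3.137, 0.019, -0.298]
contact_force: [0.5, -0.2, 0.8]
grip_width: 91.8
```

```bash
python3 to.py 614 213 160 -15.5 -45
```

```text
t 2.7667 pos [649.04 176.51 183.55] shift [-2.19 -1.22  1.23] turn [ -0.22 -10.97  -0.34] grip 91.79638782811483 F [ 0.55 -0.21  0.77] q [0.15 0.66 1.11 0.01 1.38 2.01]
```

{"method": "step_arm", "body": {
  "moves": [-0.5, -0.3, 0, 0, -1, 0, -1, -0.5, -0.3, 0, 0, -1, 0, -1, -0.5, -0.3, 0, 0, -1, 0, -1, -0.5, -0.3, 0, 0, -1, 0, -1, 0, 0, 0, 0, -1, 0, -1, 0, 0, 0, 0, -1, 0, -1, 0, 0, 0, 0, -1, 0, -1, 0, 0, 0, 0, -1, 0, -1]
}}

```text
time: 3.43
tool_pos: [614.6, 219.6, 185.5]
tcp_rot: [-3.137, 0.607, -0.285]
contact_force: [-0.1, 0.4, -0.1]
grip_width: 92.2
```

```bash
python3 to.py 614 213 101 -15.5 -45
```

```text
t 3.4333 pos [614.59 219.61 185.55] shift [2.47 0.34 3.43] turn [-0.2  -2.55 -0.16] grip 92.21812832079718 F [-0.13  0.42 -0.15] q [0.11 0.99 0.6  0.27 2.11 2.04]
```

{"method": "step_arm", "body": {
  "moves": [0.4, 0.1, 0.6, 0, -1, 0, -1, 0.4, 0.1, 0.6, -0.1, -1, 0, -1, 0.4, 0.1, 0.6, -0.1, -0.7, 0, -1, 0.4, 0, 0.5, 0, 0, -0.1, -1, 0.4, 0, 0.5, 0, 0, 0, -1, 0.3, 0, 0.5, 0, 0, 0, -1]
}}

```text
time: 3.93
tool_pos: [603.3, 214.2, 96.6]
tcp_rot: [3.136, 0.815, -0.28]
contact_force: [0.1, -0.1, -0.4]
grip_width: 92.1
```

```bash
python3 to.py 614 213 101 -15.5 -45; python3 to.py 532 236 17 -15.5 -45
```

```text
t 3.9333 pos [603.33 214.23  96.59] shift [ 0.2  -0.09 -0.54] turn [-0.01  0.42 -0.09] grip 92.09257991620764 F [ 0.1  -0.06 -0.37] q [0.09 1.18 0.54 0.32 2.18 2.02]
t 3.9333 pos [603.33 214.23  96.59] shift [ 0.34 -0.09  5.44] turn [-0.01  0.42 -0.09] grip 92.09257991620764 F [ 0.1  -0.06 -0.37] q [0.09 1.18 0.54 0.32 2.18 2.02]
```

{"method": "step_arm", "body": {
  "moves": [0.2, 0, 0.7, 0, 0.2, 0, -1, 0.1, 0, 0.7, 0, 0.2, 0, -1, 0, 0, 0.7, 0, 0, 0, -1, 0, 0, 0.7, 0, 0, 0, -1]
}}

```text
time: 4.27
tool_pos: [566.5, 222.7, 45.1]
tcp_rot: [3.131, 0.791, -0.285]
contact_force: [-0.4, 0.3, -0.6]
grip_width: 91.9
```

```bash
python3 to.py 532 236 17 -15.5 -45;python3 - <<'E'
from h import *
im=capture("scene")[:,:,::-1]; cv2.imwrite("pics/s1.png",cv2.resize(im[150:350,250:470],None,fx=3,fy=3))
im=capture("top")[:,:,::-1]; cv2.imwrite("pics/t1.png",cv2.resize(im[130:290,120:320],None,fx=3,fy=3))
E
```

```text
t 4.2667 pos [566.47 222.67  45.14] shift [-0.29 -0.18  2.3 ] turn [ 0.    0.09 -0.15] grip 91.9336307319836 F [-0.45  0.28 -0.64] q [0.11 1.12 0.79 0.29 1.96 1.97]
```

View pics/s1.png

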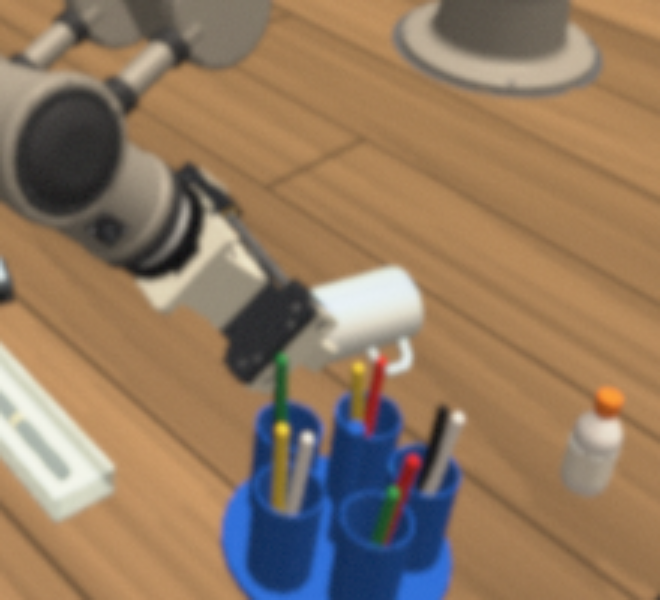

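View pics/t1.png

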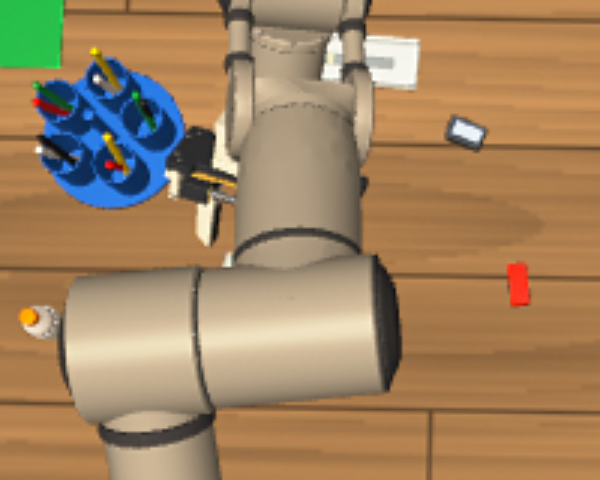

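{"method": "step_arm", "body": {
  "moves": [-0.1, -0.1, 0.8, 0, 0.1, 0, -1, -0.1, 0, 0.8, 0, 0, 0, -1, -0.1, 0, 0.6, 0, 0, 0, -1, 0, 0, 0.1, 0, 0, 0, -1]
}}

```text
time: 4.7
tool_pos: [531.8, 234.6, 16.7]
tcp_rot: [3.131, 0.785, -0.286]
contact_force: [0.1, -0.4, 0.1]
grip_width: 92.0
```

```bash
python3 to.py 532 236 17 -15.5 -45
```

```text
t 4.7 pos [531.84 234.59  16.7 ] shift [-0.02 -0.07 -0.  ] turn [ 0.   -0.   -0.16] grip 92.03706718439325 F [ 0.12 -0.44  0.05] q [0.13 1.09 0.96 0.29 1.83 1.95]
```

Close on the mug (full grip) and wait.

{"method": "step_arm", "body": {
  "moves": [0, 0, 0, 0, 0, 0, 1, 0, 0, 0, 0, 0, 0, 1, 0, 0, 0, 0, 0, 0, 1, 0, 0, 0, 0, 0, 0, 1, 0, 0, 0, 0, 0, 0, 1, 0, 0, 0, 0, 0, 0, 1]
}}

```text
time: 5.2
tool_pos: [536.1, 233.8, 18.7]
tcp_rot: [3.134, 0.78, -0.285]
contact_force: [-0.1, 1.1, -2.2]
grip_width: 59.9
```

{"method": "step_arm", "body": {
  "moves": [0, 0, 0, 0, 0, 0, 1, 0, 0, 0, 0, 0, 0, 1, 0, 0, 0, 0, 0, 0, 1]
}}

```text
time: 5.45
tool_pos: [536.6, 233.6, 18.7]
tcp_rot: [3.134, 0.78, -0.286]
contact_force: [-0.6, 1.0, -1.5]
grip_width: 60.6
```

{"method": "step_arm", "body": {
  "moves": [-0.4, 0, -0.4, 0, 0, 0, 1, -0.6, 0, -0.6, 0, 0, 0, 1, -0.6, 0, -0.6, 0, 0, 0, 1, -0.6, 0, -0.6, 0, 0, 0, 1, -0.4, 0, -0.4, 0, 0, 0, 1]
}}

```text
time: 5.87
tool_pos: [535.3, 233.8, 96.6]
tcp_rot: [3.13, 0.783, -0.288]
contact_force: [0.2, -0.3, -1.8]
grip_width: 60.4
```

```bash
python3 to.py 532 236 100 -15.5 -45;python3 - <<'E'
from h import *
im=capture("scene")[:,:,::-1]; cv2.imwrite("pics/s2.png",cv2.resize(im[150:350,250:470],None,fx=3,fy=3))
E
```

```text
t 5.8667 pos [535.26 233.82  96.59] shift [-0.25 -0.06  0.01] turn [-0.02 -0.03 -0.18] grip 60.41018980981525 F [ 0.21 -0.34 -1.76] q [0.13 1.   0.92 0.3  1.95 1.99]
```

View pics/s2.png

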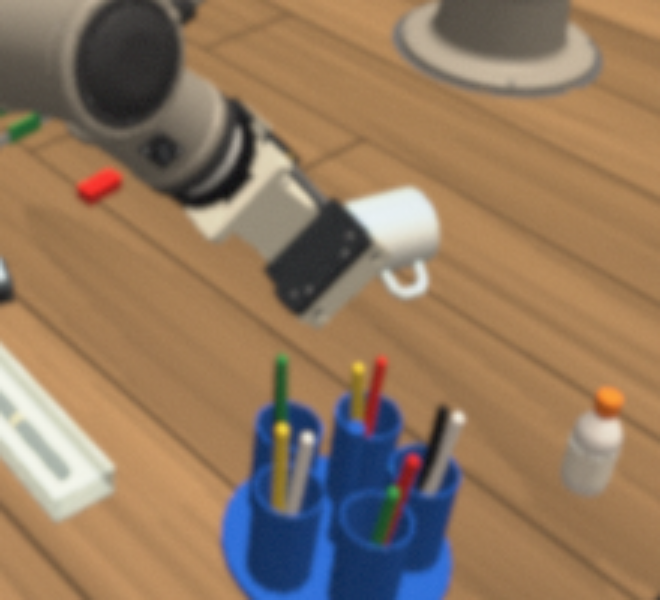

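{"method": "step_arm", "body": {
  "moves": [0, 0, 0, 0, 1, 0, 1, 0, 0, 0, 0, 1, 0, 1, 0, 0, 0, 0, 1, 0, 1, 0, 0, 0, 0, 1, 0, 1, 0, 0, 0, 0, 1, 0, 1, 0, 0, 0, 0, 1, 0, 1, 0, 0, 0, 0, 1, 0, 1, 0, 0, 0, 0, 1, 0, 1]
}}

```text
time: 6.58
tool_pos: [538.8, 232.0, 101.9]
tcp_rot: [3.138, 0.193, -0.283]
contact_force: [0.5, 0.3, -2.0]
grip_width: 60.2
```

{"method": "step_arm", "body": {
  "moves": [0, 0, 0, 0, 1, 0, 1, 0, 0, 0, 0, 1, 0, 1, 0, 0, 0, 0, 1, 0, 1, 0, 0, 0, 0, 1, 0, 1, 0, 0, 0, 0, 1, 0, 1, 0, 0, 0, 0, 1, 0, 1, 0, 0, 0, 0, 1, 0, 1, 0, 0, 0, 0, 1, 0, 1]
}}

```text
time: 7.25
tool_pos: [537.7, 232.9, 109.5]
tcp_rot: [-3.135, -0.396, -0.285]
contact_force: [-0.1, -2.1, -1.0]
grip_width: 60.7
```

```bash
python3 to.py 555 230 100 -15.5 45
```

```text
t 7.25 pos [537.74 232.86 109.5 ] shift [ 0.62 -0.1   0.77] turn [ 0.02  5.58 -0.19] grip 60.71549819570188 F [-0.08 -2.12 -1.04] q [ 0.41  0.46  1.79 -0.43  0.62  2.58]
```

{"method": "step_arm", "body": {
  "moves": [0.7, 0, 0.3, 0, 0, 0, 1, 0.8, 0, 0.3, 0, 0, 0, 1, 0.8, 0, 0.3, 0, 0, 0, 1, 0.8, 0, 0.3, 0, 0, 0, 1, 0.8, 0, 0.3, 0, 0, 0, 1, 0.7, 0, 0.3, 0, 0, 0, 1]
}}

```text
time: 7.75
tool_pos: [626.1, 206.4, 112.1]
tcp_rot: [-3.14, -0.392, -0.278]
contact_force: [0.1, 0.4, -1.9]
grip_width: 60.5
```

```bash
python3 to.py 630 208 100 -15.5 45
```

```text
t 7.75 pos [626.08 206.35 112.11] shift [-0.08 -0.13  0.62] turn [ 0.04  5.64 -0.09] grip 60.541130551211815 F [ 0.15  0.4  -1.89] q [ 0.3   0.55  1.6  -0.34  0.68  2.38]
```

{"method": "step_arm", "body": {
  "moves": [0, 0, 0, 0, 1, 0, 1, 0, 0, 0, 0, 1, 0, 1, 0, 0, 0, 0, 1, 0, 1, 0, 0, 0, 0, 1, 0, 1, 0, 0, 0, 0, 1, 0, 1, 0, 0, 0, 0, 0.5, 0, 1]
}}

```text
time: 8.25
tool_pos: [633.8, 220.0, 135.4]
tcp_rot: [-3.138, -0.697, -0.314]
contact_force: [0.8, 0.9, -0.4]
grip_width: 60.1
```

```bash
python3 to.py 630 208 65 -15.5 45;python3 - <<'E'
from h import *
im=capture("scene")[:,:,::-1]; cv2.imwrite("pics/s3.png",cv2.resize(im[150:350,220:440],None,fx=3,fy=3))
im=capture("top")[:,:,::-1]; cv2.imwrite("pics/t3.png",cv2.resize(im[130:290,120:320],None,fx=3,fy=3))
E
```

```text
t 8.25 pos [633.82 219.97 135.4 ] shift [-2.26  0.64  2.7 ] turn [ 0.37  1.27 -0.47] grip 60.147811389852244 F [ 0.76  0.87 -0.39] q [ 0.42  0.53  1.74 -0.99  0.54  3.1 ]
```

View pics/s3.png

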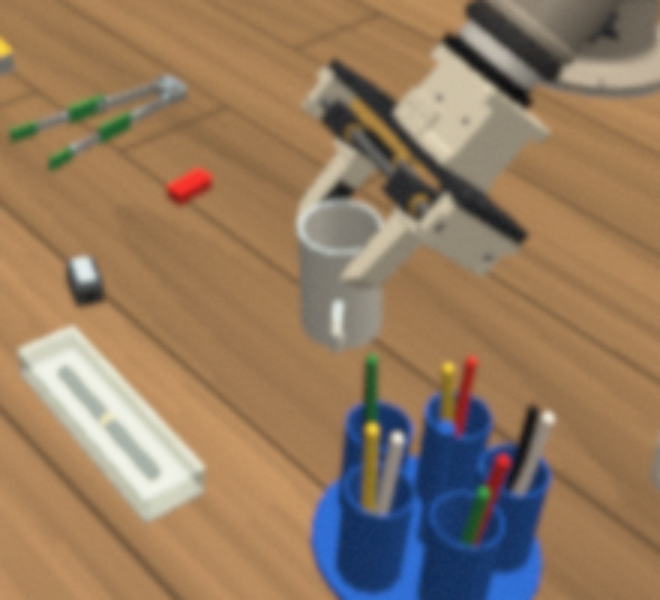

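View pics/t3.png

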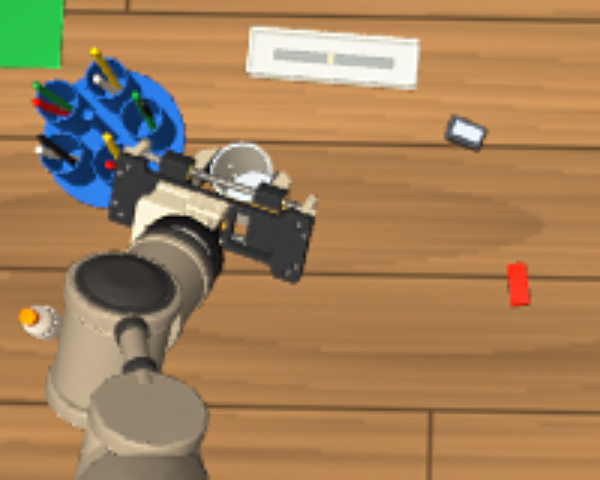

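{"method": "step_arm", "body": {
  "moves": [0, 0.6, 0, 0.3, 0, -0.4, 1, 0, 0.8, 0, 0.6, 0, -0.8, 1, 0, 0.8, 0, 0.6, 0, -0.8, 1, 0, 0.8, 0, 0.6, 0, -0.8, 1, 0, 0.8, 0, 0.6, 0, -0.8, 1, 0, 0.3, 0, 0.6, 0, -0.8, 1]
}}

```text
time: 8.85
tool_pos: [627.7, 160.1, 158.3]
tcp_rot: [3.105, -0.657, 0.006]
contact_force: [-0.5, 0.4, -1.3]
grip_width: 60.5
```

```bash
python3 to.py 630 150 80 5 45
```

```text
t 8.85 pos [627.71 160.06 158.31] shift [-2.3   0.39  3.19] turn [ 1.3   1.86 -0.84] grip 60.492386740566474 F [-0.49  0.38 -1.34] q [ 0.21  0.4   1.86 -0.61  0.28  2.32]
```

```bash
cat > fk.py <<'E'
from h import *
from scipy.optimize import least_squares
D=[([-1.444,.3426,1.5249,0,1.2754,-.146],[141.42,-505.23,226.13]),
([-0.11,0.36,1.52,0.01,1.28,1.49],[525.81,22.93,220.67]),([0.15,0.66,1.11,0.01,1.38,2.01],[649.04,176.51,183.55]),
([0.11,0.99,0.6,0.27,2.11,2.04],[614.59,219.61,185.55]),([0.09,1.18,0.54,0.32,2.18,2.02],[603.33,214.23,96.59]),
([0.11,1.12,0.79,0.29,1.96,1.97],[566.47,222.67,45.14]),([0.13,1.09,0.96,0.29,1.83,1.95],[531.84,234.59,16.7]),
([0.13,1.,0.92,0.3,1.95,1.99],[535.26,233.82,96.59]),([0.41,0.46,1.79,-0.43,0.62,2.58],[537.74,232.86,109.5]),
([0.3,0.55,1.6,-0.34,0.68,2.38],[626.08,206.35,112.11]),([0.42,0.53,1.74,-0.99,0.54,3.1],[633.82,219.97,135.4]),
([0.21,0.4,1.86,-0.61,0.28,2.32],[627.71,160.06,158.31])]
E_=lambda a,t:Ro.from_euler(a,t)
def fk(q,p,s4=1):
    H,L2,L3,LT,off,a0,a3,o5=p
    R1=E_('z',q[0]);R2=R1*E_('y',q[1]);R3=R2*E_('y',q[2]);R4=R3*E_('z',s4*q[3]);R5=R4*E_('y',q[4])
    pos=R1.apply([a0,off,H])+R2.apply([0,0,L2])+R3.apply([a3,0,L3])+R4.apply([0,o5,0])+R5.apply([0,0,LT])
    return pos,R5*E_('z',-np.pi/2+q[5])   # sign/offset checked below
def fit(s4):
    f=lambda p:np.concatenate([fk(q,p,s4)[0]-x for q,x in D])
    return least_squares(f,[180,450,400,250,0,0,0,70],x_scale=10)
if __name__=="__main__":
    np.set_printoptions(precision=2,suppress=True)
    for s in(1,-1):
        r=fit(s);print(s,r.x,np.abs(r.fun).max(),r.fun.reshape(-1,3)[[0,-3,-2,-1]])
    o=get_obs();print(Ro.from_euler('xyz',o["tcp_rot"]).as_matrix())
    for s in (1,-1):
        q=o["joint_positions"];R=E_('z',q[0])*E_('y',q[1]+q[2])*E_('z',s*q[3])*E_('y',q[4]);print((R.inv()*Ro.from_euler('xyz',o["tcp_rot"])).as_rotvec(),q)
E
python3 fk.py
```

```text
1 [220.2  504.14 381.42 314.84  78.32  -1.9   44.88  -1.77] 3.328966991875973 [[ 0.11  0.39 -0.37]
 [ 0.63 -1.35  1.84]
 [-1.64 -1.15 -0.71]
 [ 1.45  1.67  2.36]]
-1 [  51.6    37.51  393.    -74.61 -178.96  136.6  -148.67  284.93] 97.12471739742057 [[ 35.6  -45.4  -37.31]
 [-80.34  39.94  29.08]
 [  0.17   3.26  49.03]
 [-41.73   8.57 -22.72]]
[[ 0.79 -0.02  0.61]
 [ 0.   -1.   -0.03]
 [ 0.61  0.03 -0.79]]
[-0.    0.   -2.39] [ 0.21  0.4   1.86 -0.61  0.28  2.32]
[-0.16 -0.41  2.68] [ 0.21  0.4   1.86 -0.61  0.28  2.32]
```

```bash
cat > ik.py <<'E'
from fk import *
P=fit(1).x
LO=np.array([-2.53,-.77,.04,-1,.28,-3.11]);HI=np.array([2.53,2.02,2.7,4.14,2.66,3.11])
def pose(q):
    x,_=fk(q,P); R=E_('z',q[0])*E_('y',q[1]+q[2])*E_('z',q[3])*E_('y',q[4])*E_('z',np.pi/2+q[5]); return x,R
def ik(pos,R,q0):
    f=lambda q:np.r_[(pose(q)[0]-pos)/100,(pose(q)[1].inv()*R).as_rotvec()]
    r=least_squares(f,np.clip(q0,LO+.01,HI-.01),bounds=(LO,HI)); return r.x,np.abs(r.fun).max()
def tool(yaw,tilt): return Ro.from_euler('xyz',[180,0,yaw],degrees=True)*Ro.from_euler('y',tilt,degrees=True)
E
python3 - <<'E'
from ik import *
np.set_printoptions(precision=2,suppress=True)
q0=[.3,.55,1.6,-.34,.68,2.38]
for mx,my in((600,160),(650,160),(680,120),(650,60),(600,210)):
  for yaw in(-40,-30,-20,-10,0,10,20,30,40):
   for tilt in(45,35):
    R=tool(yaw,tilt); pos=np.array([mx,my,76])+19*R.apply([0,0,1])
    for h in (0,):
        q,e=min((ik(pos,R,s) for s in (q0,[.1,.6,1.6,.5,.6,1.6],[.1,.6,1.6,.5,.6,-1.])),key=lambda t:t[1])
        if e<.01: print(mx,my,yaw,tilt,q,np.minimum(q-LO,HI-q)[3:])
E
```

```text
600 160 -10 45 [ 0.28  0.6   2.03  4.14  0.38 -2.2 ] [0.   0.1  0.91]
600 160 0 45 [ 0.2   0.58  2.07  3.61  0.32 -1.87] [0.53 0.04 1.24]
600 160 10 45 [ 0.11  0.57  2.09  2.99  0.31 -1.47] [1.15 0.03 1.64]
600 160 20 45 [ 0.02  0.57  2.09  2.44  0.36 -1.13] [1.7  0.08 1.98]
600 160 30 45 [-0.06  0.58  2.07  2.01  0.44 -0.91] [2.13 0.16 2.2 ]
600 160 30 35 [-0.01  0.55  1.95  1.24  0.31 -0.11] [2.24 0.03 3.  ]
600 160 40 45 [-0.12  0.59  2.02  1.68  0.55 -0.78] [2.46 0.27 2.33]
600 160 40 35 [-0.06  0.56  1.91  1.14  0.45 -0.19] [2.14 0.17 2.92]
650 160 -20 35 [ 0.27  0.64  1.74 -0.97  0.42  3.03] [0.03 0.14 0.08]
650 160 -10 35 [ 0.23  0.62  1.79 -0.96  0.28  2.84] [0.04 0.   0.27]
650 160 20 45 [ 0.02  0.62  1.96  2.25  0.3  -0.94] [1.89 0.02 2.17]
650 160 30 45 [-0.05  0.63  1.93  1.84  0.41 -0.72] [2.3  0.13 2.39]
650 160 30 35 [-0.    0.61  1.81  1.04  0.34  0.12] [2.04 0.06 2.99]
650 160 40 45 [-0.11  0.64  1.88  1.55  0.54 -0.61] [2.55 0.26 2.5 ]
650 160 40 35 [-0.05  0.62  1.77  1.01  0.48 -0.03] [2.01 0.2  3.08]
680 120 -30 35 [ 0.23  0.68  1.64 -0.9   0.53  3.05] [0.1  0.25
[... 883 characters left out ...]
2.11 0.03 3.05]
650 60 30 45 [-0.26  0.62  1.93  1.62  0.52 -0.68] [2.52 0.24 2.43]
650 60 30 35 [-0.2   0.6   1.83  1.06  0.45 -0.07] [2.06 0.17 3.04]
650 60 40 45 [-0.31  0.65  1.86  1.39  0.65 -0.62] [2.39 0.37 2.49]
650 60 40 35 [-0.24  0.62  1.77  0.98  0.59 -0.17] [1.98 0.31 2.94]
600 210 0 45 [ 0.31  0.6   2.02  3.91  0.32 -2.09] [0.23 0.04 1.02]
600 210 10 45 [ 0.23  0.59  2.05  3.28  0.28 -1.67] [0.86 0.   1.44]
600 210 20 45 [ 0.14  0.58  2.06  2.64  0.31 -1.24] [1.5  0.03 1.87]
600 210 30 45 [ 0.06  0.59  2.04  2.14  0.38 -0.95] [2.   0.1  2.16]
600 210 40 45 [-0.01  0.6   2.    1.78  0.49 -0.78] [2.36 0.21 2.33]
600 210 40 35 [ 0.05  0.57  1.89  1.14  0.39 -0.09] [2.14 0.11 3.02]
```

```bash
python3 - <<'E'
from ik import *
np.set_printoptions(precision=2,suppress=True)
q=get_obs()["joint_positions"]
for g,yaw,tilt in(((615,160,170),0,30),((620,150,160),0,15),((620,140,150),15,10),((620,135,150),30,10),((620,130,150),40,10),((620,130,140),40,20),((620,130,130),40,30),((620,130,130),40,45),((620,130,110),40,45),((620,130,77),40,45)):
    R=tool(yaw,tilt); pos=np.array(g)+19*R.apply([0,0,1]); q,e=ik(pos,R,q); print(pos,yaw,tilt,q,e)
E
python3 to.py 620 155 151 0 15
```

```text
[624.5  160.   153.55] 0 30 [ 0.17  0.41  1.77 -0.2   0.45  1.9 ] 3.0717945302169447e-16
[624.92 150.   141.65] 0 15 [ 0.13  0.5   1.55 -0.05  0.83  1.73] 1.147102413057155e-10
[623.19 140.85 131.29] 15 10 [0.09 0.54 1.49 0.04 0.94 1.38] 1.1368683772161603e-15
[622.86 136.65 131.29] 30 10 [0.06 0.54 1.49 0.1  0.96 1.05] 1.1825363799289335e-10
[622.53 132.12 131.29] 40 10 [0.04 0.55 1.48 0.13 0.98 0.84] 3.3764990803319963e-13
[624.98 134.18 122.15] 40 20 [-0.02  0.51  1.63  0.33  0.77  0.64] 1.1664269550237804e-12
[627.28 136.11 113.55] 40 30 [-0.08  0.49  1.77  0.67  0.6   0.28] 1.5946000075928168e-10
[630.29 138.64 116.56] 40 45 [-0.18  0.51  1.93  1.37  0.59 -0.47] 8.751044333621393e-12
[630.29 138.64  96.56] 40 45 [-0.18  0.55  1.95  1.45  0.58 -0.56] 2.9075547525181378e-11
[630.29 138.64  63.56] 40 45 [-0.18  0.61  1.96  1.57  0.58 -0.71] 5.703770789011742e-15
t 8.85 pos [627.71 160.06 158.31] shift [-0.53  0.25  0.06] turn [ 0.49 -5.66 -0.03] grip 60.492386740566474 F [-0.49  0.38 -1.34] q [ 0.21  0.4   1.86 -0.61  0.28  2.32]
```

Un-tilt by about 26 degrees, then yaw to +40.

{"method": "step_arm", "body": {
  "moves": [0, 0, 0, 0, -0.7, 0, 1, 0, 0, 0, 0.1, -1, 0, 1, 0, 0, 0, 0.1, -1, 0, 1, 0, 0, 0, 0.1, -1, 0, 1, 0, 0, 0, 0.1, -1, 0, 1, 0, 0, 0, 0.1, -1, 0, 1, 0, 0, 0, 0, -0.8, 0, 1]
}}

```text
time: 9.43
tool_pos: [626.4, 152.9, 162.1]
tcp_rot: [-3.128, -0.184, -0.016]
contact_force: [1.1, -0.6, -1.4]
grip_width: 60.3
```

```bash
python3 to.py 622 138 135 40 10
```

```text
t 9.4333 pos [626.42 152.87 162.12] shift [-0.45  0.76  1.28] turn [  1.63  -0.2  -10.06] grip 60.34851760476125 F [ 1.06 -0.56 -1.38] q [ 0.13  0.52  1.45 -0.01  0.99  1.72]
```

{"method": "step_arm", "body": {
  "moves": [0, 0, 0, 0.1, 0, -1, 1, 0, 0, 0, 0.2, 0, -1, 1, 0, 0, 0.1, 0.2, 0, -1, 1, 0, 0, 0.1, 0.2, 0, -1, 1, 0, 0.1, 0.1, 0.2, 0, -1, 1, 0, 0.1, 0.1, 0.2, 0, -1, 1, 0, 0.1, 0.1, 0.2, 0, -1, 1, 0, 0.1, 0.1, 0.2, 0, -1, 1]
}}

```text
time: 10.1
tool_pos: [636.8, 137.2, 152.3]
tcp_rot: [-3.128, -0.193, 0.557]
contact_force: [-0.5, -0.0, -0.6]
grip_width: 60.4
```

```bash
python3 to.py 622 138 135 40 10
```

```text
t 10.1 pos [636.82 137.23 152.26] shift [-0.76 -0.41  0.74] turn [ 0.18 -0.28 -1.99] grip 60.421967019812726 F [-0.49 -0.04 -0.57] q [0.04 0.54 1.44 0.13 1.01 1.  ]
```

{"method": "step_arm", "body": {
  "moves": [-0.2, 0, 0, 0.1, 0, -1, 1, -0.2, 0, 0, 0.1, 0, -1, 1, 0, 0, 0, 0, 1, 0, 1, 0, 0, 0, 0, 1, 0, 1, 0, 0, 0, 0, 1, 0, 1, 0, 0, 0, 0, 1, 0, 1, 0, 0, 0, 0, 1, 0, 1, 0, 0, 0, 0, 1, 0, 1]
}}

```text
time: 10.77
tool_pos: [635.5, 122.5, 153.7]
tcp_rot: [3.129, -0.632, 0.696]
contact_force: [0.5, 1.3, -0.5]
grip_width: 60.3
```

```bash
python3 to.py 630 138 96 40 45
```

```text
t 10.7667 pos [635.45 122.46 153.7 ] shift [-1.47 -0.8   2.49] turn [ 0.2   2.19 -0.01] grip 60.29736437910331 F [ 0.46  1.32 -0.55] q [-0.15  0.44  1.8   0.85  0.62  0.1 ]
```

{"method": "step_arm", "body": {
  "moves": [-0.2, -0.1, 0.3, 0, 0.8, 0, 1, -0.2, -0.1, 0.3, 0.1, 0.8, 0, 1, -0.2, -0.1, 0.3, 0.1, 0.6, 0, 1, -0.2, -0.1, 0.3, 0, 0, 0, 1, -0.2, -0.1, 0.3, 0, 0, 0, 1, -0.2, -0.1, 0.3, 0, 0, 0, 1]
}}

```text
time: 11.27
tool_pos: [634.2, 124.4, 111.9]
tcp_rot: [3.136, -0.79, 0.679]
contact_force: [0.4, 0.2, -1.1]
grip_width: 60.0
```

```bash
python3 to.py 630 138 63 40 45;python3 - <<'E'
from h import *
im=capture("scene")[:,:,::-1]; cv2.imwrite("pics/s4.png",cv2.resize(im[100:300,180:440],None,fx=3,fy=3))
E
```

```text
t 11.2667 pos [634.17 124.45 111.94] shift [-1.55 -0.67  1.91] turn [ 0.27 -0.07 -0.19] grip 60.0470180239701 F [ 0.39  0.16 -1.06] q [-0.2   0.52  1.95  1.43  0.58 -0.53]
```

View pics/s4.png

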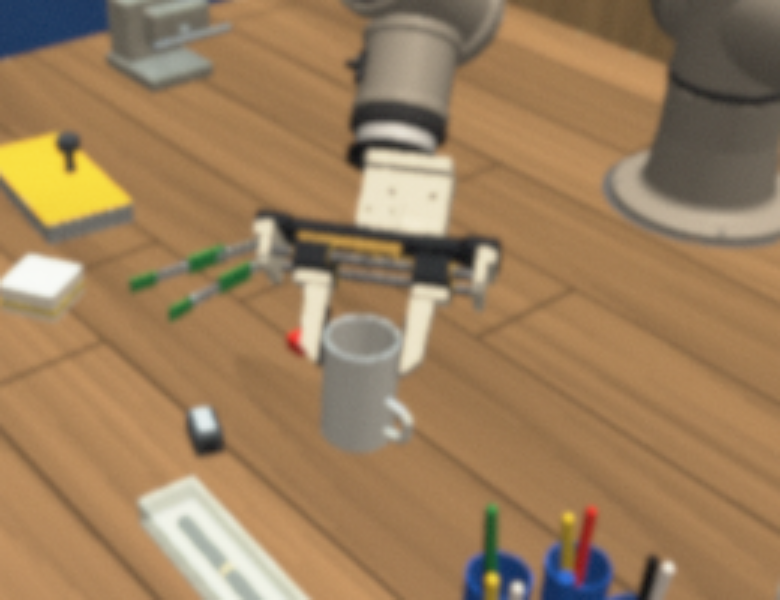

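{"method": "step_arm", "body": {
  "moves": [-0.3, 0, 0.3, 0, 0, 0, 1, -0.4, 0, 0.4, 0.1, 0, 0, 1, -0.4, 0, 0.4, 0.1, 0, 0, 1, -0.3, 0, 0.3, 0, 0, 0, 1, -0.1, 0, 0.1, 0, 0, 0, 1]
}}

```text
time: 11.73
tool_pos: [636.0, 119.8, 68.8]
tcp_rot: [-3.135, -0.79, 0.673]
contact_force: [0.5, -0.1, -1.5]
grip_width: 60.3
```

```bash
python3 to.py 630 128 63 40 45
```

```text
t 11.7333 pos [635.99 119.82  68.82] shift [-0.19 -0.51  0.22] turn [ 0.16 -0.07 -0.26] grip 60.26847303874044 F [ 0.55 -0.07 -1.49] q [-0.22  0.61  1.96  1.56  0.59 -0.71]
```

{"method": "step_arm", "body": {
  "moves": [-0.1, 0, 0.1, 0, 0, 0, 1, -0.1, 0, 0.1, 0, 0, 0, 1, 0, 0, 0, 0, 0, 0, 1]
}}

```text
time: 11.98
tool_pos: [638.8, 120.1, 69.9]
tcp_rot: [-3.135, -0.803, 0.672]
contact_force: [0.7, 0.3, -1.7]
grip_width: 60.5
```

{"method": "step_arm", "body": {
  "moves": [-0.3, 0, 0.2, 0, 0, 0, 1, -0.2, 0, 0.2, 0, 0, 0, 1, 0, 0, 0, 0, 0, 0, 1]
}}

```text
time: 12.23
tool_pos: [643.8, 120.5, 70.0]
tcp_rot: [3.139, -0.827, 0.68]
contact_force: [-0.7, 0.4, -2.2]
grip_width: 60.2
```

```bash
python3 to.py 630 128 63 40 45;python3 - <<'E'
from h import *
im=capture("scene")[:,:,::-1]; cv2.imwrite("pics/s5.png",cv2.resize(im[170:270,250:350],None,fx=6,fy=6,interpolation=cv2.INTER_CUBIC))
E
```

```text
t 12.2333 pos [643.78 120.47  69.96] shift [-0.46 -0.73  0.01] turn [ 0.23 -0.59 -0.18] grip 60.179780953560595 F [-0.74  0.38 -2.19] q [-0.22  0.63  1.96  1.63  0.61 -0.78]
```

View pics/s5.png

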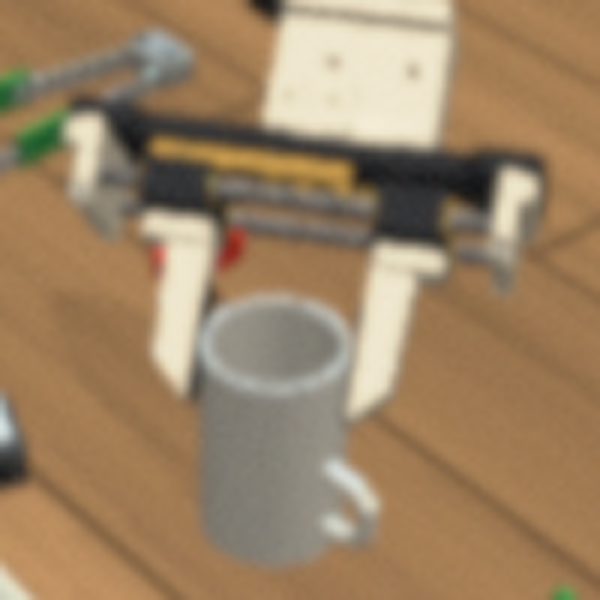

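```bash
python3 - <<'E'
from h import *
o=get_obs();R=Ro.from_euler('xyz',o["tcp_rot"]);g=o["tool_pos"]-19*R.apply([0,0,1]);print(g)
c=np.array([1157.8-g[0],707-g[1]]);c/=np.hypot(*c)
for h in(0,5,10,15):
    a=np.linspace(0,6.28,60);
    print(h,[ (np.r_[p[:,0].min(),p[:,0].max(),p[:,1].min(),p[:,1].max()].round(1)) for p in (proj("scene",np.c_[g[0]+30*np.cos(a),g[1]+30*np.sin(a),0*a+zz]) for zz in(h,h+92))])
print("meas bottom row",170+562/6-.4,"left",250+203/6-.4,"rim top",170+293/6-.4,"rim l/r",250+203/6,250+350/6)
E
```

```text
[633.1196767  111.42928607  82.93061379]
0 [array([282.9, 307. , 248.5, 264.4]), array([283.3, 308.7, 219.3, 234.6])]
5 [array([282.9, 307.1, 247. , 262.9]), array([283.3, 308.8, 217.7, 232.9])]
10 [array([282.9, 307.1, 245.5, 261.3]), array([283.4, 308.9, 216. , 231.2])]
15 [array([283. , 307.2, 243.9, 259.8]), array([283.4, 309. , 214.3, 229.5])]
meas bottom row 263.2666666666667 left 283.43333333333334 rim top 218.43333333333334 rim l/r 283.8333333333333 308.3333333333333
```

{"method": "step_arm", "body": {
  "moves": [-0.4, 0, 0.2, 0, -0.4, 0, 1]
}}

```text
time: 12.37
tool_pos: [643.8, 119.3, 65.8]
tcp_rot: [3.137, -0.807, 0.681]
contact_force: [-18.2, -1.0, 47.4]
grip_width: 60.1
```

{"method": "step_arm", "body": {
  "moves": [-0.2, 0, 0.1, 0, -0.2, 0, 1]
}}

```text
time: 12.45
tool_pos: [644.4, 119.8, 66.2]
tcp_rot: [3.136, -0.801, 0.684]
contact_force: [-11.9, 0.8, 23.8]
grip_width: 60.1
```

{"method": "step_arm", "body": {
  "moves": [0, 0, 0, 0, 0, 0, 1, 0, 0, 0, 0, 0, 0, 1]
}}

```text
time: 12.62
tool_pos: [645.7, 119.5, 69.1]
tcp_rot: [3.131, -0.804, 0.687]
contact_force: [-0.6, -0.8, -0.2]
grip_width: 60.4
```

{"method": "step_arm", "body": {
  "moves": [0, 0, 0, 0, 0, 0, -0.45, 0, 0, 0, 0, 0, 0, -0.45, 0, 0, 0, 0, 0, 0, -0.8, 0, 0, 0, 0, 0, 0, -1, 0, 0, 0, 0, 0, 0, -1]
}}

```text
time: 13.03
tool_pos: [645.9, 118.3, 68.5]
tcp_rot: [3.131, -0.802, 0.685]
contact_force: [0.5, -0.7, 0.5]
grip_width: 82.3
```

```bash
python3 to.py 630 128 63 40 45;python3 - <<'E'
from h import *
im=capture("scene")[:,:,::-1]; cv2.imwrite("pics/s6.png",cv2.resize(im[170:270,250:350],None,fx=6,fy=6,interpolation=cv2.INTER_CUBIC))
E
```

```text
t 13.0333 pos [645.95 118.32  68.46] shift [-0.41 -0.88 -0.04] turn [ 0.28 -0.24 -0.14] grip 82.28075326897556 F [ 0.5  -0.7   0.52] q [-0.22  0.62  1.95  1.58  0.59 -0.73]
```

View pics/s6.png

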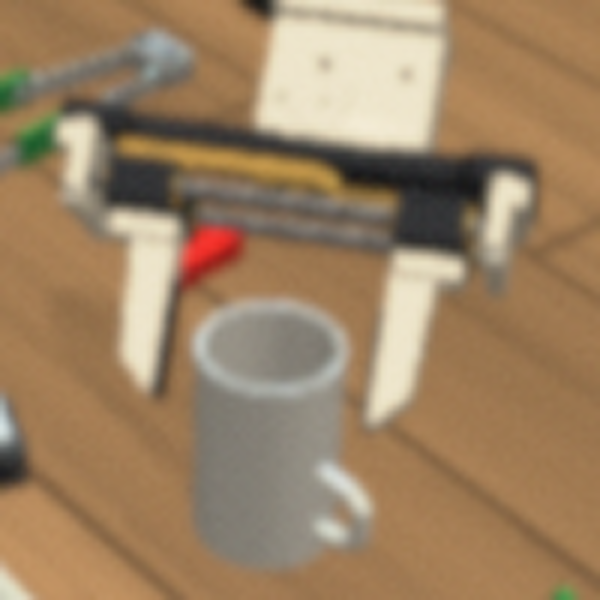

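{"method": "step_arm", "body": {
  "moves": [0, 0, -0.4, 0, 0, 0, -1, 0, 0, -0.8, 0, 0, 0, -1, 0, 0, -1, 0, 0, 0, -1, 0, 0, -1, 0, 0, 0, -1, 0.2, 0, -1, 0, 0, 0, -1, 0.4, 0, -1, 0, 0, 0, -1, 0.4, 0, -1, 0, -1, 0, -1, 0.4, 0, -1, 0, -1, 0, -1]
}}

```text
time: 13.75
tool_pos: [576.0, 68.3, 178.4]
tcp_rot: [-3.132, -0.684, 0.674]
contact_force: [-0.0, 0.6, -0.1]
grip_width: 91.9
```

```bash
python3 to.py 542 -198 150 2.2 0;python3 - <<'E'
from h import *
im=capture("scene")[:,:,::-1]; cv2.imwrite("pics/s7.png",cv2.resize(im[100:300,180:440],None,fx=3,fy=3))
E
```

```text
t 13.75 pos [576.02  68.26 178.43] shift [-8.37  9.29 -5.08] turn [-3.24 -9.42  8.79] grip 91.85941356162039 F [-0.04  0.56 -0.15] q [-0.32  0.32  1.95  0.96  0.72 -0.13]
```

View pics/s7.png

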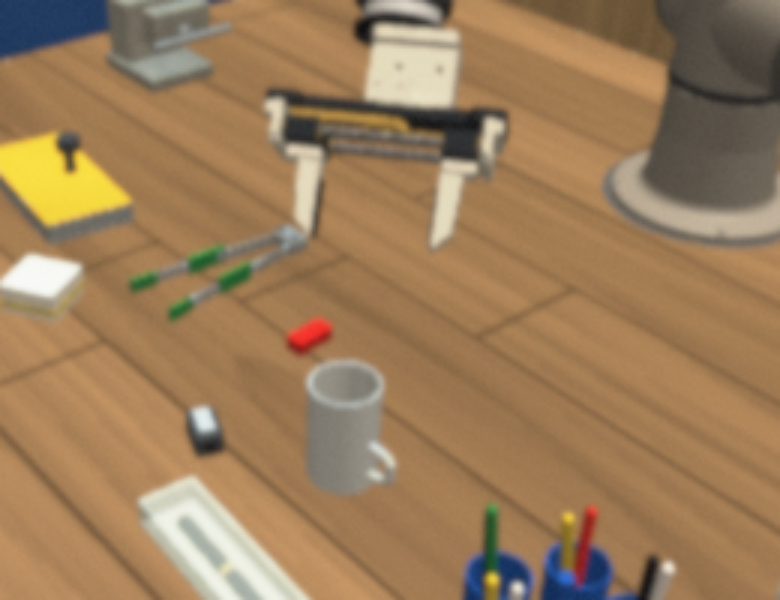

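{"method": "step_arm", "body": {
  "moves": [0, 0, 0, -0.3, -1, 0.9, -1, 0, 0, 0, -0.3, -1, 0.9, -1, 0, 0, 0, -0.3, -1, 0.9, -1, 0, 0, 0, -0.3, -1, 0.9, -1, 0, 0, 0, -0.3, -1, 0.9, -1, 0, 0, 0, -0.3, -1, 0.9, -1, 0, 0, 0, -0.3, -1, 0.9, -1, 0, 0, 0, -0.3, -1, 0.9, -1]
}}

```text
time: 14.47
tool_pos: [572.1, 66.3, 183.6]
tcp_rot: [-3.091, -0.151, 0.199]
contact_force: [-0.3, 0.3, 1.1]
grip_width: 92.1
```

```bash
python3 to.py 542 -198 130 2.2 0; python3 - <<'E'
from h import *
im=capture("top"); cv2.imwrite("pics/t8.png",cv2.resize(im[170:275,180:360,::-1],None,fx=4,fy=4,interpolation=cv2.INTER_CUBIC))
E
```

```text
t 14.4667 pos [572.13  66.31 183.63] shift [-4.45 12.74  1.39] turn [-0.9  -2.1   2.35] grip 92.0939521228999 F [-0.3   0.25  1.08] q [-0.07  0.39  1.58  0.1   1.03  1.25]
```

View pics/t8.png

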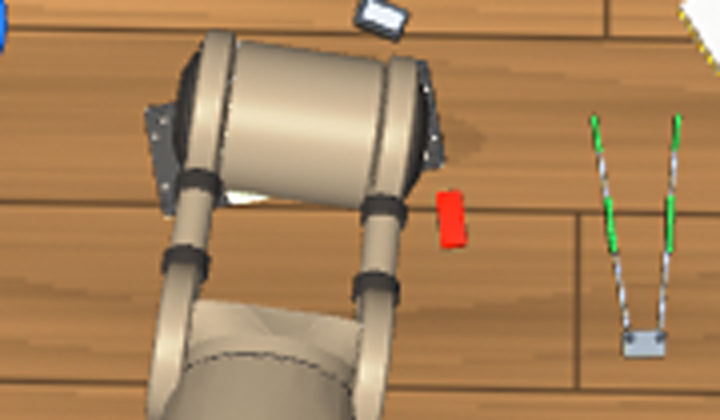

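Eraser and tongs are unmoved (eraser at crop (451,219), grips at (611,225) and (670,224)). Continue to the tongs.

{"method": "step_arm", "body": {
  "moves": [0, 0.8, 0, -0.3, -0.7, 0.8, -1, 0, 0.9, 0, -0.3, -0.7, 0.8, -1, -0.2, 1, 0, -0.3, -0.7, 0.8, -1, -0.1, 1, 0, 0, 0, 0, -1, -0.1, 1, 0, 0, 0, 0, -1, -0.1, 1, 0, 0, 0, 0, -1, -0.1, 1, 0, 0, 0, 0, -1, -0.1, 1, 0, 0, 0, 0, -1]
}}

```text
time: 15.18
tool_pos: [568.2, -85.5, 177.0]
tcp_rot: [-3.127, 0.006, 0.054]
contact_force: [0.4, 0.3, 0.3]
grip_width: 91.8
```

```bash
python3 to.py 542 -198 130 2.2 0
```

```text
t 15.1833 pos [568.18 -85.47 176.99] shift [-1.6   5.58  2.28] turn [-0.21  0.09  0.22] grip 91.77486636066831 F [0.38 0.25 0.31] q [-0.29  0.48  1.45  0.01  1.22  1.22]
```

{"method": "step_arm", "body": {
  "moves": [-0.2, 0.8, 0.2, -0.1, 0, 0.1, -1, -0.3, 0.9, 0.2, -0.1, 0, 0.1, -1, -0.3, 0.9, 0.2, 0, 0, 0, -1, -0.3, 0.9, 0.3, 0, 0, 0, -1, -0.2, 0.9, 0.3, 0, 0, 0, -1, -0.2, 0.8, 0.3, 0, 0, 0, -1, 0, 0.2, 0.2, 0, 0, 0, -1]
}}

```text
time: 15.77
tool_pos: [538.2, -200.8, 138.2]
tcp_rot: [-3.128, -0.003, 0.055]
contact_force: [0.3, -0.7, -0.2]
grip_width: 91.8
```

```bash
python3 to.py 542 -197.5 4 2.2 0
```

```text
t 15.7667 pos [ 538.16 -200.83  138.2 ] shift [ 0.18 -0.06  6.71] turn [-0.2  -0.04  0.23] grip 91.77760131937326 F [ 0.33 -0.68 -0.16] q [-0.5   0.51  1.51  0.01  1.12  1.01]
```

{"method": "step_arm", "body": {
  "moves": [0, 0, 0.6, -0.2, 0, 0.2, -1, 0.1, 0, 0.9, -0.1, 0, 0.1, -1, 0, 0, 0.9, 0, 0, 0, -1, 0, 0, 0.9, 0, 0, 0, -1, 0, 0, 0.9, 0, 0, 0, -1, 0, 0, 0.8, 0, 0, 0, -1, 0, 0, 0.4, 0, 0, 0, -1]
}}

```text
time: 16.35
tool_pos: [540.0, -198.7, 26.0]
tcp_rot: [3.142, -0.013, 0.04]
contact_force: [0.4, 0.0, -1.0]
grip_width: 92.0
```

```bash
python3 to.py 542 -197.5 5 2.2 0
```

```text
t 16.35 pos [ 540.04 -198.7    25.99] shift [ 0.09 -0.06  1.05] turn [-0.   -0.19  0.02] grip 92.02689536225853 F [ 0.42  0.04 -1.01] q [-0.49  0.65  1.62  0.01  0.86  1.04]
```

{"method": "step_arm", "body": {
  "moves": [0, 0, 0.4, 0, -0.1, 0, -1, 0.1, 0, 0.4, 0, -0.1, 0, -1, 0.1, 0, 0.2, 0, 0, 0, -1, 0, 0, 0, 0, 0, 0, -1]
}}

```text
time: 16.68
tool_pos: [543.9, -196.8, 3.4]
tcp_rot: [-3.139, 0.003, 0.043]
contact_force: [0.7, 0.1, 0.0]
grip_width: 91.5
```

```bash
python3 to.py 542 -197.5 5 2.2 0
```

```text
t 16.6833 pos [ 543.87 -196.84    3.41] shift [-0.09  0.03 -0.08] turn [-0.04  0.04  0.06] grip 91.49511533868662 F [0.75 0.08 0.02] q [-0.48  0.7   1.61  0.    0.84  1.05]
```

{"method": "step_arm", "body": {
  "moves": [0, 0, 0, 0, 0, 0, 0.1, 0, 0, 0, 0, 0, 0, 0.1, 0, 0, 0, 0, 0, 0, 0.1, 0, 0, 0, 0, 0, 0, 0.1, 0, 0, 0, 0, 0, 0, 0.1, 0, 0, 0, 0, 0, 0, 0.1, 0, 0, 0, 0, 0, 0, 0.1, 0, 0, 0, 0, 0, 0, 0.1]
}}

```text
time: 17.35
tool_pos: [546.0, -197.6, 6.4]
tcp_rot: [-3.141, -0.003, 0.043]
contact_force: [-0.6, 0.4, -1.1]
grip_width: 43.9
```

```bash
python3 to.py 542 -197.5 5 2.2 0
```

```text
t 17.35 pos [ 546.01 -197.57    6.41] shift [-0.2  -0.01  0.07] turn [-0.01 -0.04  0.07] grip 43.8700325973729 F [-0.64  0.37 -1.08] q [-0.48  0.69  1.61  0.    0.84  1.05]
```

{"method": "step_arm", "body": {
  "moves": [-0.1, 0, 0.1, 0, 0, 0, 0.2, 0, 0, 0.1, 0, 0, 0, 0.2, 0, 0, 0, 0, 0, 0, 0.2, 0, 0, 0, 0, 0, 0, 0.2]
}}

```text
time: 17.68
tool_pos: [546.2, -197.9, 7.0]
tcp_rot: [3.14, -0.009, 0.042]
contact_force: [-0.0, 0.1, -1.3]
grip_width: 36.9
```

```bash
python3 to.py 542 -197.5 5 2.2 0;python3 - <<'E'
from h import *
im=capture("scene")[:,:,::-1]; cv2.imwrite("pics/s9.png",cv2.resize(im[130:230,200:330],None,fx=6,fy=6,interpolation=cv2.INTER_CUBIC))
E
```

```text
t 17.6833 pos [ 546.16 -197.93    6.98] shift [-0.21 -0.03  0.1 ] turn [ 0.02 -0.13  0.06] grip 36.93381734714194 F [-0.05  0.14 -1.33] q [-0.48  0.69  1.61  0.    0.83  1.04]
```

View pics/s9.png

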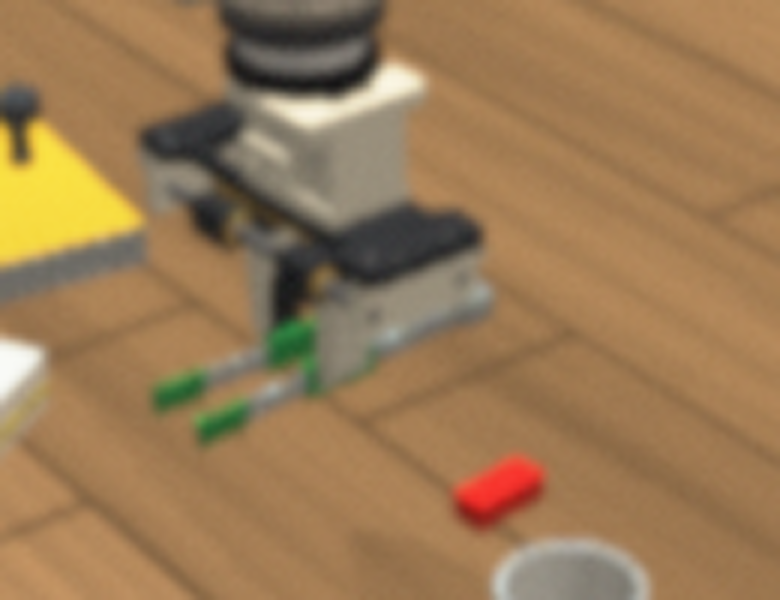

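{"method": "step_arm", "body": {
  "moves": [0, 0, -0.4, 0, 0, 0, 0.2, 0, 0, -0.6, 0, 0, 0, 0.2, 0, 0, -0.8, 0, 0, 0, 0.2, 0, 0, -0.8, 0, 0, 0, 0.2, 0, 0, -0.6, 0, 0, 0, 0.2, 0, 0, 0, 0, 0, 0, 0.2]
}}

```text
time: 18.23
tool_pos: [544.5, -197.7, 75.0]
tcp_rot: [-3.142, -0.006, 0.042]
contact_force: [-0.1, -0.3, -1.1]
grip_width: 36.9
```

```bash
python3 to.py 475 -56 60 6.5 0;python3 - <<'E'
from h import *
im=capture("scene")[:,:,::-1]; cv2.imwrite("pics/s10.png",cv2.resize(im[110:230,200:330],None,fx=6,fy=6,interpolation=cv2.INTER_CUBIC)[:600])
E
```

```text
t 18.2333 pos [ 544.54 -197.69   74.99] shift [-3.18 -7.22  0.73] turn [ 0.   -0.08 -1.02] grip 36.9267483084794 F [-0.09 -0.27 -1.09] q [-0.48  0.59  1.57  0.    0.98  1.04]
```

View pics/s10.png

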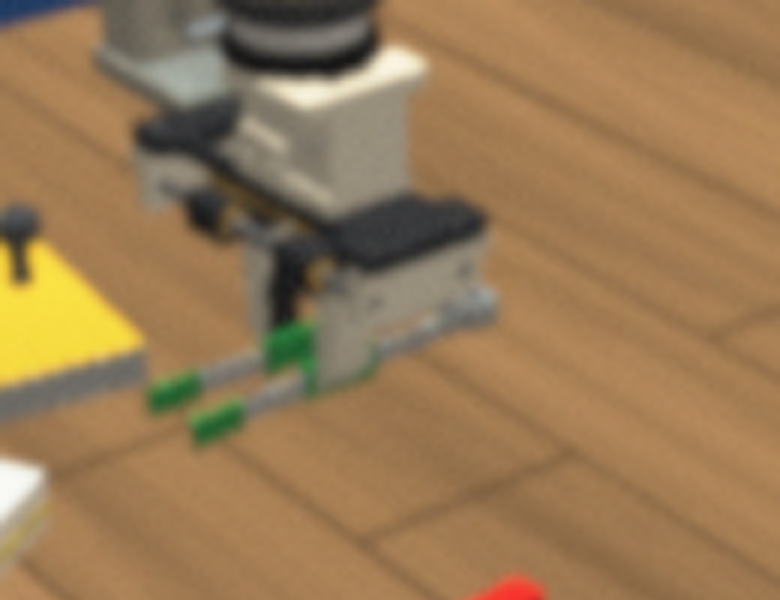

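```bash
cat > tips.py <<'E'
from h import *
np.set_printoptions(precision=1,suppress=True)
o=get_obs();T=o["tool_pos"];R=Ro.from_euler('xyz',o["tcp_rot"])
exp=T+R.apply([72,0,-2.])
rays=[]
for n in("scene","top"):
    im=capture(n); H,S,V=cv2.split(cv2.cvtColor(im,cv2.COLOR_RGB2HSV))
    m=((H>45)&(H<80)&(S>110)&(V>40)).astype(np.uint8); e=proj(n,exp)[0]
    k,l,st,ce=cv2.connectedComponentsWithStats(m)
    c=[(np.r_[ce[i],st[i,4]]) for i in range(1,k) if st[i,4]>3 and np.hypot(*(ce[i]-e))<28]
    print(n,"exp",e,*c)
    if n=="scene": c=sorted(c,key=lambda t:np.hypot(*(t[:2]-e)))[:2]
    else: c=sorted(c,key=lambda t:np.hypot(*(t[:2]-e)))[:2]
    if len(c)==2:
        mid=(c[0][:2]+c[1][:2])/2; q=onz(n,mid,exp[2]); print("  mid at z",exp[2],q,"in tool",R.inv().apply(q-T)); 
        a=onz(n,[c[0][:2],c[1][:2]],exp[2]); print("  gap centres",R.inv().apply(a-T)); rays.append(ray(n,mid))
if len(rays)==2:
    A=np.c_[rays[0][1][0],-rays[1][1][0]]; s=np.linalg.lstsq(A,rays[1][0]-rays[0][0],rcond=None)[0]
    p=rays[0][0]+s[0]*rays[0][1][0];p2=rays[1][0]+s[1]*rays[1][1][0]; print("tri",(p+p2)/2,np.linalg.norm(p-p2),"tool",R.inv().apply((p+p2)/2-T))
E
python3 tips.py
```

```text
scene exp [231.9 178.4] [248.2 167.5  47. ] [228.7 175.2  28. ] [235.9 180.4  26. ]
  mid at z 76.35743866708884 [[ 613.5 -196.4   76.4]] in tool [[69.3  1.8 -2. ]]
  gap centres [[ 69.9 -16.6  -2. ]
 [ 68.8  20.7  -2. ]]
top exp [341.1 198.7]
```

{"method": "step_arm", "body": {
  "moves": [-0.4, -0.8, 0, 0, 0, -0.4, 0.2, -0.4, -0.9, 0, 0, 0, -0.3, 0.2, -0.4, -0.9, 0, 0, 0, -0.2, 0.2, -0.4, -0.9, 0, 0, 0, -0.1, 0.2, -0.4, -0.9, 0, 0, 0, 0, 0.2, -0.4, -0.9, 0, 0, 0, 0, 0.2, -0.4, -0.9, 0, 0, 0, 0, 0.2, -0.3, -0.8, 0, 0, 0, 0, 0.2]
}}

```text
time: 19.05
tool_pos: [461.0, -60.0, 64.6]
tcp_rot: [-3.134, 0.009, 0.111]
contact_force: [-0.7, -0.7, -0.7]
grip_width: 37.1
```

```bash
python3 to.py 473.4 -55.5 60 6.5 0; python3 tips.py
```

```text
t 19.05 pos [460.96 -59.97  64.61] shift [ 0.65 -0.15  0.23] turn [-0.11  0.13 -0.04] grip 37.115308448183285 F [-0.75 -0.72 -0.73] q [-0.3   0.45  1.88  0.    0.82  1.16]
scene exp [285.5 192.9] [299.3 179.5  44. ] [281.2 189.7  28. ] [290.4 194.8  27. ]
  mid at z 65.93766198942444 [[529.7 -53.9  65.9]] in tool [[69.   1.5 -2. ]]
  gap centres [[ 68.9  19.9  -2.1]
 [ 69.1 -16.5  -1.9]]
top exp [294.  225.5]
```

{"method": "step_arm", "body": {
  "moves": [0.6, -0.2, 0.3, -0.1, 0.1, 0, 0.15, 0.1, 0, 0.2, 0, 0, 0, 0.15, 0, 0, 0, 0, 0, 0, 0.15]
}}

```text
time: 19.4
tool_pos: [475.6, -53.8, 52.8]
tcp_rot: [-3.141, 0.003, 0.113]
contact_force: [-0.1, -1.0, -0.1]
grip_width: 39.4
```

```bash
python3 to.py 473.4 -55.5 8 6.5 0; python3 tips.py; python3 - <<'E'
from h import *
im=capture("scene")[:,:,::-1]; cv2.imwrite("pics/s11.png",cv2.resize(im[150:250,230:360],None,fx=6,fy=6,interpolation=cv2.INTER_CUBIC))
im=capture("top")[:,:,::-1]; cv2.imwrite("pics/t11.png",cv2.resize(im[170:270,230:360],None,fx=6,fy=6,interpolation=cv2.INTER_CUBIC))
E
```

```text
t 19.4 pos [475.59 -53.77  52.82] shift [-0.11  0.07  2.24] turn [-0.    0.04 -0.01] grip 39.35275387208705 F [-0.14 -0.98 -0.07] q [-0.27  0.49  1.86 -0.    0.79  1.19]
scene exp [282.7 199. ] [296.4 185.   47. ] [277.8 195.2  29. ] [288.3 201.   27. ]
  mid at z 54.60069660871634 [[543.5 -48.9  54.6]] in tool [[68.   2.8 -2. ]]
  gap centres [[ 68.  -17.6  -2. ]
 [ 68.   23.6  -2. ]]
top exp [292.  221.2]
```

View pics/s11.png

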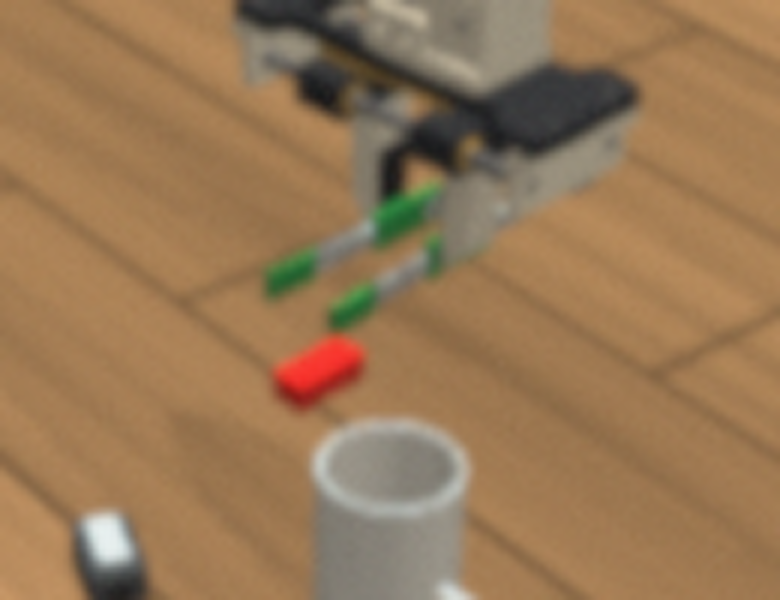

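View pics/t11.png

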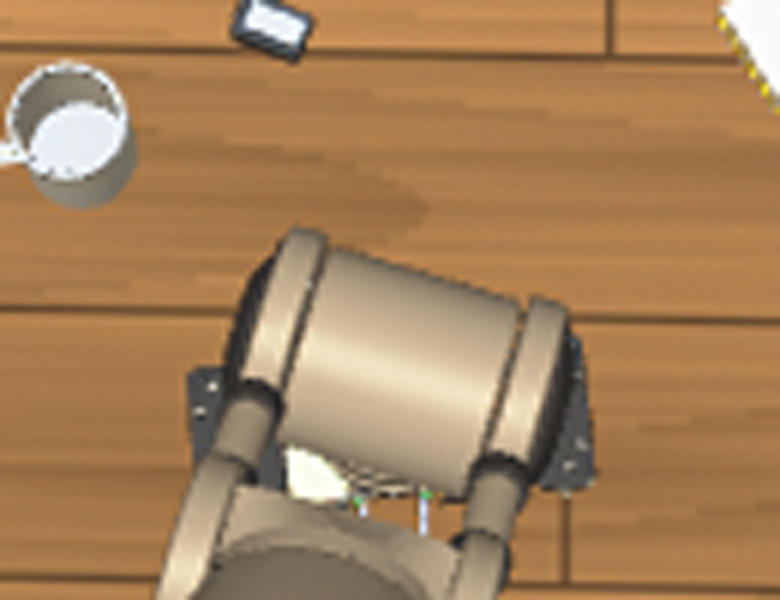

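{"method": "step_arm", "body": {
  "moves": [0, 0, 0.5, 0, 0, 0, 0.15, 0, 0, 0.6, 0, 0, 0, 0.15, 0, 0, 0.5, 0, 0, 0, 0.15, 0, 0, 0.2, 0, 0, 0, 0.15]
}}

```text
time: 19.93
tool_pos: [476.7, -55.9, 18.2]
tcp_rot: [3.14, -0.002, 0.11]
contact_force: [0.5, 0.4, -0.3]
grip_width: 39.3
```

```bash
python3 to.py 475 -54 8 6.5 0; python3 tips.py; python3 - <<'E'
from h import *
im=capture("scene")[:,:,::-1]; cv2.imwrite("pics/s12.png",cv2.resize(im[170:250,240:340],None,fx=7,fy=7,interpolation=cv2.INTER_CUBIC))
E
```

```text
t 19.9333 pos [476.73 -55.95  18.21] shift [-0.08 -0.11  0.51] turn [ 0.03 -0.03 -0.05] grip 39.27873603773783 F [ 0.49  0.4  -0.27] q [-0.28  0.55  1.89 -0.    0.7   1.19]
scene exp [281.8 209. ] [295.3 194.9  48. ] [276.9 205.4  25. ] [286.8 212.   12. ]
  mid at z 20.33665479120374 [[547.3 -48.9  20.3]] in tool [[70.9  0.7 -2. ]]
  gap centres [[ 72.3 -20.3  -2. ]
 [ 69.5  22.3  -2. ]]
top exp [292.6 222.4]
```

View pics/s12.png

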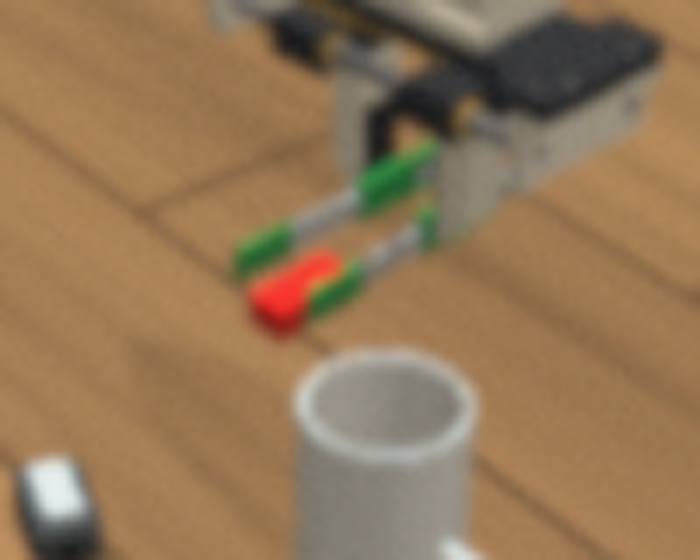

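{"method": "step_arm", "body": {
  "moves": [-0.1, -0.2, 0.3, 0, 0, 0, 0.15, 0, 0, 0.3, 0, 0, 0, 0.15]
}}

```text
time: 20.25
tool_pos: [476.0, -52.5, 8.3]
tcp_rot: [3.138, -0.006, 0.11]
contact_force: [-0.1, 0.2, -0.4]
grip_width: 38.7
```

```bash
python3 to.py 475 -54 8 6.5 0; python3 - <<'E'
from h import *
im=capture("scene")[:,:,::-1]; cv2.imwrite("pics/s13.png",cv2.resize(im[170:250,240:340],None,fx=7,fy=7,interpolation=cv2.INTER_CUBIC))
E
```

```text
t 20.25 pos [475.98 -52.51   8.27] shift [-0.06  0.07  0.01] turn [ 0.05 -0.09 -0.06] grip 38.66506289681495 F [-0.11  0.15 -0.41] q [-0.27  0.56  1.9  -0.    0.67  1.19]
```

View pics/s13.png

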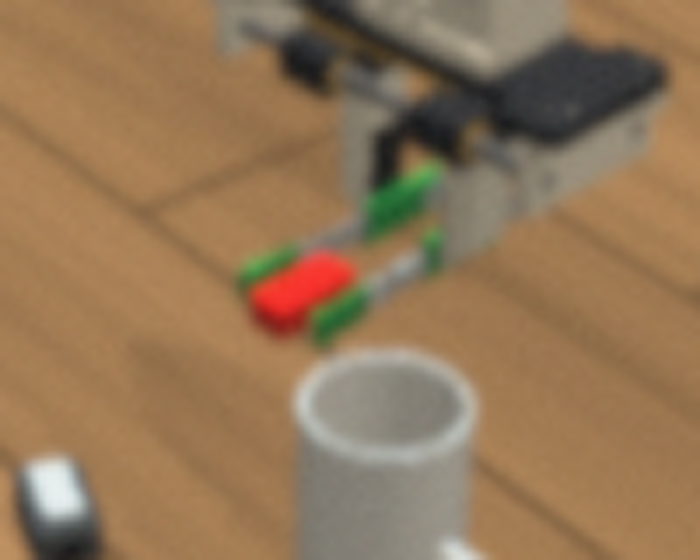

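{"method": "step_arm", "body": {
  "moves": [0, 0.1, 0.1, 0, 0, 0, 0.3, 0, 0, 0.1, 0, 0, 0, 0.4, 0, 0, 0, 0, 0, 0, 0.6, 0, 0, 0, 0, 0, 0, 1, 0, 0, 0, 0, 0, 0, 1, 0, 0, 0, 0, 0, 0, 1, 0, 0, 0, 0, 0, 0, 1]
}}

```text
time: 20.88
tool_pos: [477.6, -55.2, 5.9]
tcp_rot: [3.137, -0.009, 0.11]
contact_force: [0.8, 0.2, -1.9]
grip_width: 29.2
```

```bash
python3 to.py 475 -54 8 6.5 0; python3 - <<'E'
from h import *
im=capture("scene")[:,:,::-1]; cv2.imwrite("pics/s14.png",cv2.resize(im[170:250,240:340],None,fx=7,fy=7,interpolation=cv2.INTER_CUBIC))
E
```

```text
t 20.8833 pos [477.61 -55.18   5.88] shift [-0.12 -0.07 -0.11] turn [ 0.07 -0.13 -0.04] grip 29.193432784679697 F [ 0.77  0.16 -1.86] q [-0.27  0.57  1.9  -0.    0.66  1.19]
```

View pics/s14.png

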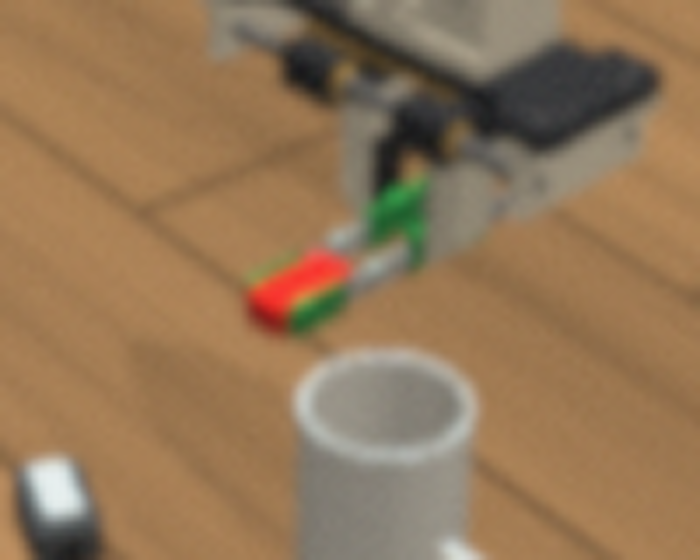

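Grips at 29 mm: closed on the eraser. Lift straight up.

{"method": "step_arm", "body": {
  "moves": [0, 0, -0.3, 0, 0, 0, 1, 0, 0, -0.4, 0, 0, 0, 1, 0, 0, -0.6, 0, 0, 0, 1, 0, 0, -0.6, 0, 0, 0, 1, 0, 0, -0.8, 0, 0, 0, 1, 0, 0, -0.8, 0, 0, 0, 1, 0, 0, -0.8, 0, 0, 0, 1, 0, 0, -0.8, 0, 0, 0, 1]
}}

```text
time: 21.6
tool_pos: [473.9, -54.0, 112.4]
tcp_rot: [3.14, -0.002, 0.11]
contact_force: [0.7, -0.5, -1.6]
grip_width: 29.2
```

```bash
python3 - <<'E'
from h import *
np.set_printoptions(precision=1,suppress=True)
for n,b in(("scene",(210,130,380,290)),("top",(210,150,350,260))):
    im=capture(n)[:,:,::-1]; x0,y0,x1,y1=b; cv2.imwrite(f"pics/{n}15.png",cv2.resize(im[y0:y1,x0:x1],None,fx=4,fy=4,interpolation=cv2.INTER_CUBIC)[:600])
    H,S,V=cv2.split(cv2.cvtColor(np.ascontiguousarray(im),cv2.COLOR_BGR2HSV))
    m=(((H<5)|(H>174))&(S>180)&(V>120)).astype(np.uint8);k,l,st,ce=cv2.connectedComponentsWithStats(m)
    for i in range(1,k):
        if st[i,4]>15: print(n,ce[i],st[i,4])
E
```

```text
scene [140.4 139.4] 289
scene [281.8 178.8] 43
scene [374.6 279.8] 53
scene [386.1 306.8] 34
top [489.7 176.6] 344
```

View pics/scene15.png

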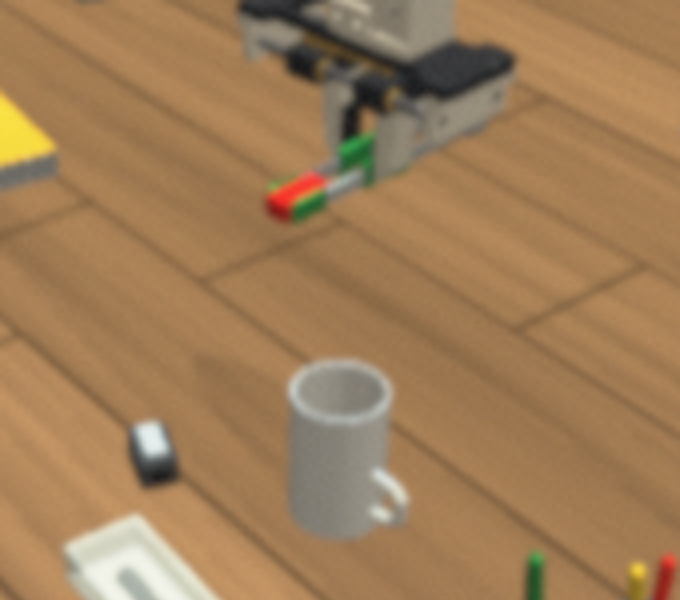

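View pics/top15.png

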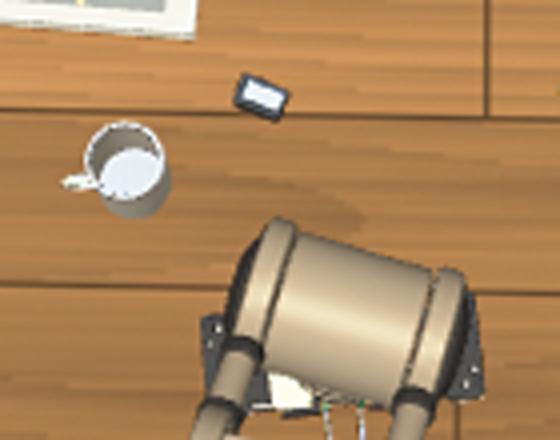

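```bash
python3 - <<'E'
from h import *
np.set_printoptions(precision=1,suppress=True)
print(onz("top",(240.9,190.1),92),onz("scene",(294.6,227.1),92))
o=get_obs();print(o["tool_pos"],"eraser",onz("scene",(281.8,178.8),o["tool_pos"][2]+5))
E
python3 to.py 563 105 145 6.5 0
```

```text
[[634.3 110.9  92. ]] [[636.5 110.3  92. ]]
[475.7 -54.5 113.9] eraser [[549.2 -48.3 118.9]]
t 21.7 pos [475.73 -54.53 113.91] shift [ 5.23 -7.44 -1.55] turn [ 0.06 -0.1  -0.04] grip 29.290512601268208 F [-0.27  0.01 -1.19] q [-0.27  0.38  1.81 -0.    0.94  1.19]
```

{"method": "step_arm", "body": {
  "moves": [0, -0.2, -0.6, 0, 0, 0, 1, 0, -0.4, -0.8, 0, 0, 0, 1, 0.2, -0.6, -0.5, 0, 0, 0, 1, 0.3, -0.6, -0.2, 0, 0, 0, 1, 0.4, -0.6, 0, 0, 0, 0, 1, 0.4, -0.6, 0, 0, 0, 0, 1, 0.4, -0.6, 0, 0, 0, 0, 1, 0.4, -0.6, 0, 0, 0, 0, 1]
}}

```text
time: 22.37
tool_pos: [505.3, 35.5, 154.9]
tcp_rot: [3.139, -0.002, 0.106]
contact_force: [0.2, 0.3, -0.8]
grip_width: 29.3
```

```bash
python3 to.py 565 102.5 152 6.5 0
```

```text
t 22.3667 pos [505.31  35.45 154.87] shift [ 3.32 -3.02  0.14] turn [ 0.04 -0.03 -0.11] grip 29.254987975331446 F [ 0.19  0.31 -0.8 ] q [-0.08  0.38  1.68 -0.    1.08  1.39]
```

{"method": "step_arm", "body": {
  "moves": [0.6, -0.5, 0, 0, 0, 0, 1, 0.6, -0.5, 0, 0, 0, 0, 1, 0.6, -0.5, 0, 0, 0, 0, 1, 0.6, -0.5, 0, 0, 0, 0, 1, 0.4, -0.4, 0, 0, 0, 0, 1, 0.2, -0.2, 0, 0, 0, 0, 1, 0, 0, 0, 0, 0, 0, 1]
}}

```text
time: 22.95
tool_pos: [559.1, 99.2, 149.1]
tcp_rot: [3.14, 0.007, 0.109]
contact_force: [-0.3, 0.7, -0.8]
grip_width: 29.4
```

```bash
python3 to.py 565 102.5 152 6.5 0;  python3 - <<'E'
from h import *
np.set_printoptions(precision=1,suppress=True)
o=get_obs()
for n,b in(("scene",(230,130,370,280)),("top",(170,120,350,260))):
    im=capture(n)[:,:,::-1]; x0,y0,x1,y1=b; cv2.imwrite(f"pics/{n}16.png",cv2.resize(im[y0:y1,x0:x1],None,fx=4,fy=4,interpolation=cv2.INTER_CUBIC))
    H,S,V=cv2.split(cv2.cvtColor(np.ascontiguousarray(im),cv2.COLOR_BGR2HSV))
    m=(((H<5)|(H>174))&(S>180)&(V>120)).astype(np.uint8);k,l,st,ce=cv2.connectedComponentsWithStats(m)
    for i in range(1,k):
        if st[i,4]>15: print(n,ce[i],st[i,4],onz(n,ce[i],o["tool_pos"][2]+5))
E
```

```text
t 22.95 pos [559.12  99.16 149.06] shift [ 0.31 -0.13 -0.15] turn [ 0.02  0.1  -0.07] grip 29.36053765859056 F [-0.28  0.73 -0.79] q [ 0.04  0.49  1.51 -0.    1.14  1.5 ]
scene [140.5 139.6] 303 [[ 775.3 -436.   154.1]]
scene [295.3 203.3] 81 [[631.1 103.9 154.1]]
scene [374.6 280.1] 50 [[678.2 382.6 154.1]]
scene [386.  306.7] 34 [[711.6 437.  154.1]]
top [489.7 176.6] 343 [[ 675.5 -621.9  154.1]]
```

View pics/scene16.png

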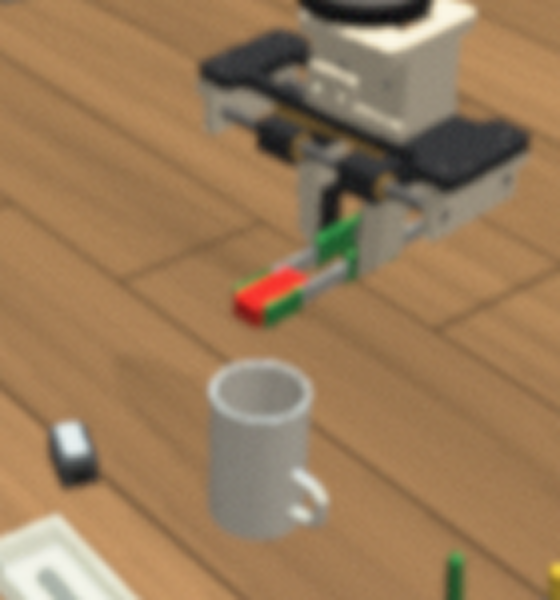

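View pics/top16.png

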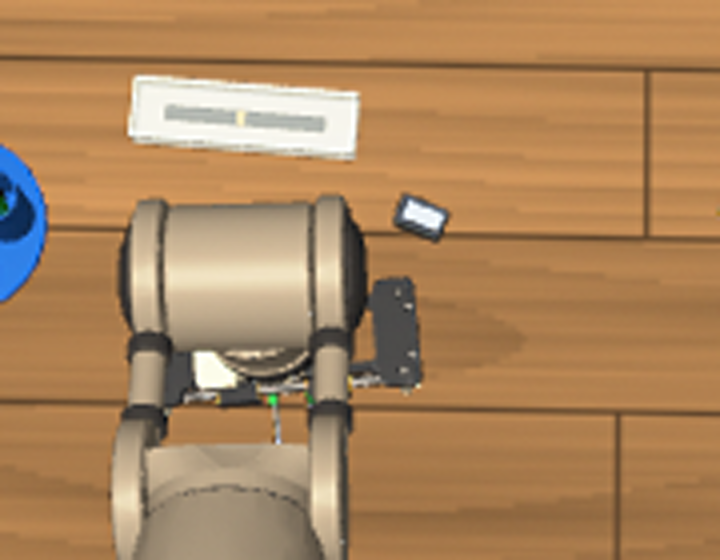

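{"method": "step_arm", "body": {
  "moves": [0.3, -0.3, 0, 0, 0, 0, 1, 0.1, -0.1, 0, 0, 0, 0, 1, 0, 0, 0, 0, 0, 0, 1, 0, 0, 0, 0, 0, 0, 1, 0, 0, 0, 0, 0, 0, 1, 0, 0, 0, 0, 0, 0, 1, 0, 0, 0, 0, 0, 0, 1, 0, 0, 0, 0, 0, 0, 1]
}}

```text
time: 23.72
tool_pos: [564.9, 105.6, 149.6]
tcp_rot: [3.139, 0.008, 0.105]
contact_force: [-0.3, 0.1, -1.5]
grip_width: 29.6
```

```bash
python3 to.py 565 102.5 152 6.5 0;  python3 - <<'E'
from h import *
np.set_printoptions(precision=1,suppress=True)
o=get_obs()
n="scene"
im=capture(n)[:,:,::-1]; cv2.imwrite("pics/s17.png",cv2.resize(im[130:280,230:370],None,fx=4,fy=4,interpolation=cv2.INTER_CUBIC))
H,S,V=cv2.split(cv2.cvtColor(np.ascontiguousarray(im),cv2.COLOR_BGR2HSV))
m=(((H<5)|(H>174))&(S>180)&(V>120)).astype(np.uint8);k,l,st,ce=cv2.connectedComponentsWithStats(m)
for i in range(1,k):
    if st[i,4]>15: print(n,ce[i],st[i,4],onz(n,ce[i],o["tool_pos"][2]+5))
E
```

```text
t 23.7167 pos [564.89 105.57 149.65] shift [-0.01  0.15 -0.12] turn [ 0.04  0.11 -0.12] grip 29.573676580673933 F [-0.32  0.06 -1.5 ] q [ 0.05  0.51  1.49 -0.    1.16  1.52]
scene [140.5 139.5] 296 [[ 775.4 -435.6  154.6]]
scene [295.3 205.2] 83 [[636.7 110.3 154.6]]
scene [374.5 280.5] 53 [[679.8 383.7 154.6]]
scene [386.1 306.8] 34 [[712.1 437.5 154.6]]
```

View pics/s17.png

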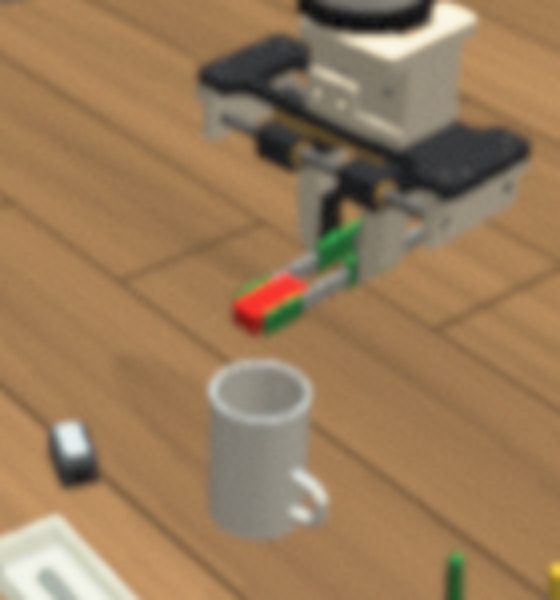

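```bash
python3 -c "
from plant import *
print(close_job())"
```

```text
the job is handed in; nothing more can be done
None
```

I stood the mug upright and released it at about (635, 110) mm. I then picked up the tongs by their green grips, closed them on the eraser and handed the job in at about 24 s with the eraser held over the mug. No verdict was reported.

- **Eraser over the mug:** the scene camera puts the eraser at about (637, 110) mm and the mug's axis at about (635, 110.5) mm, so they are about 2 mm apart. The eraser's centre is about 150 mm above the bench. That position rests on the scene camera alone, because the arm hid the eraser from the top camera.
- **Grip:** the fingers measured 29 to 30 mm over the tong grips, which matches the tongs being closed on the eraser. The last picture shows the eraser between the tong tips and nothing touching the mug.
- **Bystanders:** I saw no sign of a touched or moved bystander, but I did not measure their positions at the end.

Some things did not go smoothly:
- **Mug uprighting:** the first attempt ran into the limits of the wrist joints (joints 4 to 6). I had to turn the mug in the air and set it down about 170 mm from where it started.
- **Setting the mug down:** it pressed on the bench with about 47 N at the wrist for a moment before I released it. That is under the 120 N wrist limit.
- **Arm drift:** with no move commanded, the arm crept by about a third of a millimetre per row. I corrected for that as I went.

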